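Nip up a compression nut on the workshop air manifold

ROBOT

A 6-joint arm with a two-finger parallel gripper is mounted at the origin on the work surface. World frame = base frame: x ahead of the robot, y to its left, z up, the work surface at z = 0. Lengths are in m, angles in rad, forces in N, time in s.
With the tool pointing down it reaches from about 0.375 to 0.9 m from the base axis. Payload 3.1 kg.
Tool frame: the origin (TCP) lies midway between the tips of the shut fingers; the grasp point (between the pads) lies robot.grip_point_offset behind it (robot.grip_point_offset is the distance from the TCP to the grasp point, in m); z points along the fingers, y is the direction in which the jaws open and shut (so a half turn about z gives the same grasp; the last joint's range is limited). The gripper opens to 87 mm and grips with 3 to 60 N. Pads are 19 mm wide; open, the fingers measure 117 mm over their backs; the gripper's body (75 mm by 190 mm) begins 51 mm behind the grasp point.
Start: joints at [-1.403, 0.527, 1.433, -0, 1.181, -0.178], TCP at [0.212, -0.588, 0.223] pointing down, gripper open.
Joint ranges: [-3.08, 3.08], [-0.75, 2.2], [0.22, 2.44], [-1.43, 4.57], [0, 2.65], [-2.85, 2.85]. Speed limits (rad/s): [2.79, 2.79, 3.14, 3.14, 3.14, 3.14].

INTERFACE

Orientations are given as a unit quaternion [x, y, z, w].
In Python, from rig import robot, cams, hand_in gives the robot as it stands. The module is installed in compiled form; this text tells all that it offers.
- The arm moves only by the tool send_rows, never from a script. Its argument "steps" is one flat list of numbers, 5 for each row, row after row: the finger opening in m, from 0 to 0.087, then the shift along the tool's x, y, z in m, then the turn about the tool's z in rad. A call has 1 to 8 rows; each row is the pose to reach, as a shift and turn from the pose measured when the call began, along the tool's axes at that moment; what a row does not reach only later rows make up. A row lasts 1/8 s, in which the tool goes at most 62.5 mm and 10.7 degrees, less where a joint would pass 70% of its speed; a pose out of reach is approached as far as the arm can. A call with a gripper value outside its range is refused whole. The fingers move at their own pace and stop on an object; "force" is the grip in N (left out, the last holds). Time passes only in rows, so rows that repeat a pose let the fingers close. It gives the time, the measured TCP pose, the force and the opening at its end, in the units of the state.
- robot.get_obs(): the state, without advancing time (a new reading comes with each control period).
- cams.camera(name): name is "side" or "top" or "wrist"; returns a dict with "color" (480x640x3 uint8, red, green, blue), "range_z" (480x640 float32, m along the optical axis (not along the pixel's ray), 0 where there is no reading), "intrinsics" (3x3 intrinsics, pixels), "extrinsics" (4x4, takes a point from camera to world coordinates). Camera axes: x right, y down, z forward; pixel columns grow to the right and rows downward; lengths in m; the calibration is good to about 2 mm. The wrist camera is an equidistant fisheye: a pixel r from the principal point sees the ray r / f radians off the axis. A picture is of the moment at which its call begins.
- hand_in(): hands the job in, once; it reports no verdict.
The state is a dict: "time": time; "q": joint angles; "joint_velocities": joint speeds; "joint_torque": joint torques, N m; "position": TCP position; "tool_rot": TCP orientation; "ft_force": force on the tool from outside, world axes, zero at the start; "moment": the same for the moment, N m; "grip_width": finger opening in m.
Only numpy, scipy, OpenCV 4.12 (cv2) and the standard library are available. Lean on these libraries where they do the work, as an engineer would, in place of code of your own. Each camera call takes 0.05 s, during which the arm holds its last target.

TASK

The big brass compression nut on the air manifold is loose. Run it down clockwise by hand until it is finger-tight, then put the larger open-ended wrench on it and turn it one quarter turn further, no more. Take the wrench off and lay it flat back on the cork mat; leave everything else on the bench where it is.

Things in the scene. Friction and masses are not known exactly. Their poses are not given: they have to be found in the camera images.
- nut_center (a point): Centre of the brass hexagon nut, half-way up (90 mm above the bench). The nut is 42 mm across flats, 48.5 mm across corners, 28 mm high, on an upright axis, and turns without rising; its x axis points to one corner of the hexagon, so corners lie at 0, 60, 120.. degrees from it and flats half-way between. A 28 mm copper tube stands up through it to 137 mm above the bench.
- nut (a joint): Turn of the nut on its thread, rad, growing clockwise seen from above; starts somewhere from 0.3 to 1.5. It turns easily (0.2 N m) until it is finger-tight at 2.2, where it stops with a firm rise in torque.
- ferrule (a joint): Extra turn of the nut (with the ferrule under it) past finger-tight, rad, clockwise from above; 0 at the start, a quarter turn is 1.57. It needs about 0.9 N m: the nut has to be at its finger-tight stop, and it stays where it is left, but turning backward loosens the nut (joint nut) instead.
- manifold: Aluminium manifold block fixed to the bench, origin on the bench under the nut's axis, z up. The block is 60 mm wide (x), reaches from y = -100 to y = +150 mm, and its top is 60 mm high; foot plate 90 x 280 mm (y -115 to 165), 10 mm high. A low brass plug (32 mm across, top 70 mm high) stands at y = -75 mm.
- gauge_top (a point): Top centre of the round pressure gauge on the manifold, 130 mm above the bench and 115 mm from the nut's axis along the manifold's +y: 56 mm across from 100 to 130 mm high, on an 18 mm stem. It blocks the swing of a wrench.
- wrench_grip (a point): Middle of the handle of the larger steel open-ended wrench, half its thickness up (9 mm above its underside). Wrench 195 mm long, 18 mm thick throughout, 0.25 kg; the handle is 18 mm wide and free to grip from 70 mm behind to 35 mm ahead of this point; x axis points along the wrench to the open jaw, z up.
- wrench_jaw (a point): Centre of the larger wrench's jaw, 95 mm ahead of wrench_grip, half its thickness up; on the nut it lies on the nut's axis. The jaw opens to +x: 44.4 mm between parallel prongs that reach 30 mm past this point with flared tips (68 mm wide outside, 76 at the tips); closed end 27 mm behind it. When fitted, the handle points from the nut's axis over any one of the six corners; 6 degrees of play.
- small_wrench_grip (a point): Handle middle of the smaller open-ended wrench (26 mm jaw, 150 mm long, 12 mm thick), beside the larger one on the mat; too small for the nut, leave it. x axis towards its jaw, which ends 100 mm ahead of this point and is 44 mm wide.
- mat: Cork mat 250 mm (x) by 190 mm (y), 4 mm thick, fixed; origin at the centre of its underside. Both wrenches lie on it.
- bottle: Tall closed bottle, 60 mm across, 190 mm high, origin at its base. It stands on one of the two long sides of the manifold, about 155 mm from the nut; blocks the wrench there. Bystander.
- tin: Low round candle tin, 72 mm across, 28 mm high with the wick, origin at its base; on the side of the manifold opposite the bottle. Bystander.
- wax_block: Dark blue wax block, 50 x 95 x 28 mm, origin at its base. Bystander.
- sanding_block: Cork sanding block, 50 x 90 x 30 mm, origin at its base, between the manifold and the mat. Bystander.
- bowl: White ceramic bowl, 100 mm across, 40 mm high, origin at its base, at the left of the work area. Bystander.
- mandrel: Tapered steel ring mandrel lying down, 190 mm long, 26 mm thick, in a wooden foot, at the right of the work area. Bystander.
Mind the look-alikes: they are no part of the job. What is shaped like the part that bears wrench_grip but purple is not meant.

How it is judged:
On the way, in this order (a step that is already met when the one before it is completed fails the run):
1. the nut is run finger-tight by hand (nut turned to its stop within 0.08 rad, not more than 0.2 rad beyond it), the wrench still away from it (value of joint nut above 2.12 rad and value of joint ferrule below 0.2 rad and distance between wrench_jaw and nut_center above 0.08 m), for 0.2 s.
2. with the wrench's jaw on the nut, the nut is turned a quarter turn past finger-tight (75 to 105 degrees) (value of joint ferrule between 1.31 and 1.83 rad and distance between wrench_jaw and nut_center below 0.015 m), for 0.2 s.
At the end, for the whole second after the job is handed in: The nut is at its finger-tight stop (within 0.2 rad) plus a quarter turn (75 to 105 degrees), and the larger wrench lies flat and at rest with the middle of its handle over the cork mat (value of joint nut above 2 rad and value of joint ferrule between 1.31 and 1.83 rad and x of wrench_grip in the frame of mat between -0.125 and 0.125 m and y of wrench_grip in the frame of mat between -0.095 and 0.095 m and height (world z) of wrench_grip below 0.018 m and height (world z) of wrench_jaw below 0.021 m and angle between wrench_grip's own z axis and vertical below 0.12 rad and linear speed of wrench below 0.02 m/s); the robot touches nothing.
It fails at once if the nut is turned past finger-tight with the fingers on it (more than 0.25 rad) (value of joint ferrule above 0.25 rad and contact force between the fingers and nut above 1 N).
It fails at once if the nut is over-tightened (more than 110 degrees past finger-tight) (value of joint ferrule above 1.92 rad).
It fails at once if a bystander is shifted by more than 40 mm or the bottle tipped over (distance of any of bottle, tin, wax_block, sanding_block, bowl, mandrel, small_wrench_grip from where it was at the start of the episode above 0.04 m or angle between bottle's own z axis and vertical above 0.5 rad).
It also fails if it takes over 72 s, if anything falls off the work surface, if the arm or the gripper's body presses on something with over 40 N, if the wrist force passes 120 N, or if a joint passes its speed limit or range.

## Working session

There is one attempt and no reset: what is moved stays moved. The work goes in short steps, Python scripts to look and compute and a tool call to move; the robot and the scene stay as the last step left them, time stands still between calls to the robot, and variables do not carry over. Pictures are saved under pics/ and viewed, and the job is handed in when it is done.

Besides the shell and the picture viewer there is one more tool, called after "Request:" by a JSON object that holds its "name" and its "arguments", one argument or row to a line. send_rows: Moves the arm, as the interface text tells. Its arguments: {"type":"object","properties":{"steps":{"type":"array","items":{"type":"number"}},"force":{"type":"number"}},"required":["steps"]}

```bash
mkdir -p pics; ls
python3 - <<'E'
from rig import robot,cams
import cv2,numpy as np
print(robot.get_obs(), robot.grip_point_offset)
for n in ["side","top","wrist"]:
    c=cams.camera(n); cv2.imwrite(f"pics/{n}0.png",c["color"][:,:,::-1]); np.savez(f"{n}0.npz",**c)
    print(n,c["intrinsics"].round(1).tolist(),c["extrinsics"].round(3).tolist())
E
```

```text
pics
{'time': 0.0, 'q': array([-1.40352800e+00,  5.28445282e-01,  1.43388505e+00, -3.22947417e-05,
        1.18134066e+00, -1.78518389e-01]), 'joint_velocities': array([-0.00126905,  0.00065051,  0.00038696, -0.00045804, -0.00201258,
       -0.00190911]), 'joint_torque': array([ 7.86185465e-04, -4.40033519e+01, -1.76593226e+01,  6.34428626e-02,
        5.80936612e-02, -1.76323988e-04]), 'position': array([ 0.21172397, -0.58729322,  0.22158992]), 'tool_rot': array([ 9.85089548e-01,  1.72039248e-01, -9.08625003e-06, -1.03923596e-03]), 'ft_force': array([ 0.45876813, -0.70293961, -0.37062248]), 'moment': array([ 0.02554987,  0.01788809, -0.01551094]), 'grip_width': 0.08721885789229591} 0.0187
side [[568.9, 0.0, 328.6], [0.0, 568.9, 237.7], [0.0, 0.0, 1.0]] [[-0.792, -0.423, 0.44, -0.051], [-0.61, 0.536, -0.583, 0.796], [0.01, -0.73, -0.683, 1.018], [0.0, 0.0, 0.0, 1.0]]
top [[478.9, 0.0, 315.3], [0.0, 478.9, 232.0], [0.0, 0.0, 1.0]] [[-0.003, -0.997, 0.083, 0.415], [-1.0, 0.004, 0.015, 0.008], [-0.015, -0.083, -0.996, 1.529], [0.0, 0.0, 0.0, 1.0]]
wrist [[371.6, 0.0, 319.0], [0.0, 371.6, 243.0], [0.0, 0.0, 1.0]] [[0.34, -0.907, -0.249, 0.281], [-0.94, -0.328, -0.088, -0.563], [-0.002, 0.264, -0.965, 0.384], [0.0, 0.0, 0.0, 1.0]]
```

View pics/top0.png

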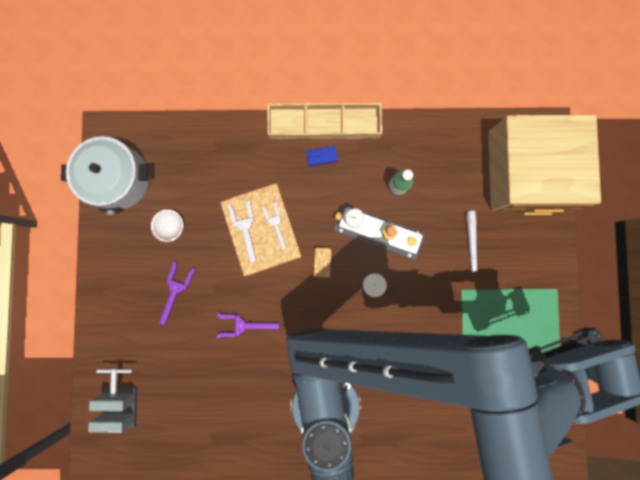

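View pics/side0.png

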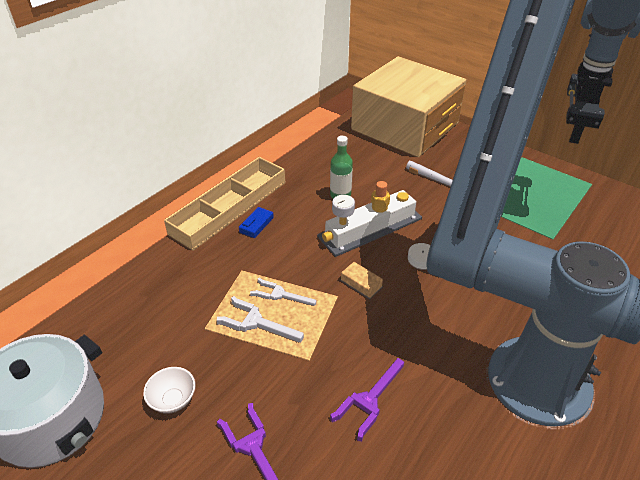

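View pics/wrist0.png

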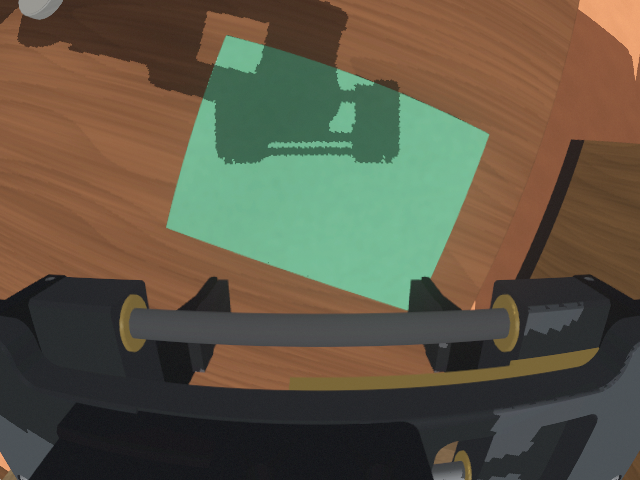

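Candidates for the wrench: big grey at top (246,235), the smaller grey at (275,225), and purple ones at (175,292) and (248,326). By the description I take the larger grey wrench on the mat. I'll check that in crops.

```bash
cat > h.py <<'E'
import numpy as np,cv2
def ray(c,u,v,fish=False):
    K,E=c["intrinsics"],c["extrinsics"]
    a,b=(u-K[0,2])/K[0,0],(v-K[1,2])/K[1,1]
    if fish:
        r=np.hypot(a,b); d=np.array([np.sin(r)*a/max(r,1e-9),np.sin(r)*b/max(r,1e-9),np.cos(r)])
    else: d=np.array([a,b,1.])
    return E[:3,3],E[:3,:3]@d
def at(c,u,v,z,fish=False):
    o,d=ray(c,u,v,fish); return o+d*(z-o[2])/d[2]
def proj(c,p,fish=False):
    K,E=c["intrinsics"],c["extrinsics"]
    q=E[:3,:3].T@(np.asarray(p)-E[:3,3])
    if fish:
        rr=np.hypot(q[0],q[1]); th=np.arctan2(rr,q[2]); return K[0,2]+K[0,0]*th*q[0]/rr,K[1,2]+K[1,1]*th*q[1]/rr
    return K[0,2]+K[0,0]*q[0]/q[2],K[1,2]+K[1,1]*q[1]/q[2]
def crop(c,x0,y0,x1,y1,s,name):
    im=c["color"][y0:y1,x0:x1,::-1]; im=cv2.resize(im,None,fx=s,fy=s,interpolation=cv2.INTER_CUBIC)
    for x in range((x0+9)//10*10,x1,10): cv2.line(im,((x-x0)*s,0),((x-x0)*s,6 if x%50 else 16),(0,255,0),1)
    for y in range((y0+9)//10*10,y1,10): cv2.line(im,(0,(y-y0)*s),(6 if y%50 else 16,(y-y0)*s),(0,255,0),1)
    cv2.imwrite(name,im)
def cloud(c):
    z=c["range_z"]; K,E=c["intrinsics"],c["extrinsics"]
    v,u=np.mgrid[:480,:640]
    p=np.stack([(u-K[0,2])/K[0,0]*z,(v-K[1,2])/K[1,1]*z,z],-1)@E[:3,:3].T+E[:3,3]
    p[z==0]=np.nan; return p
E
python3 - <<'E'
from h import *
t=dict(np.load("top0.npz")); s=dict(np.load("side0.npz"))
crop(t,210,170,310,280,5,"pics/tc1.png")
crop(t,320,160,430,270,5,"pics/tc2.png")
crop(s,310,130,440,260,5,"pics/sc2.png")
E
```

```text
(no output)
```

View pics/tc1.png

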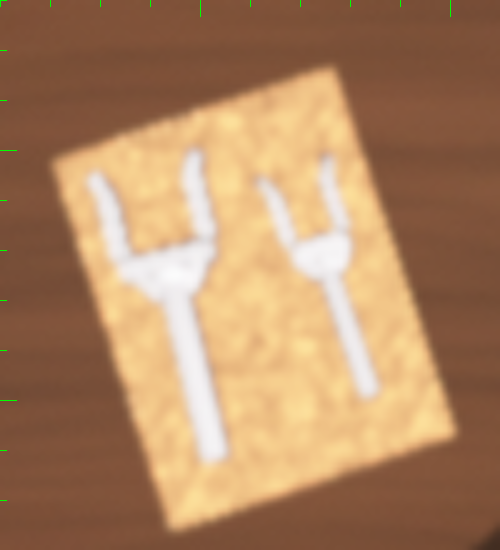

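View pics/tc2.png

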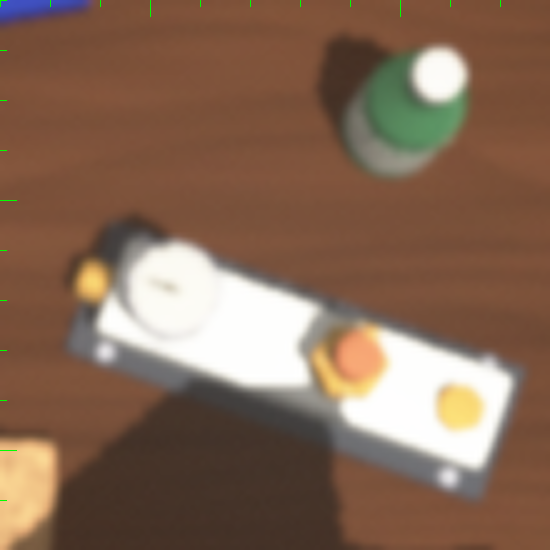

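View pics/sc2.png

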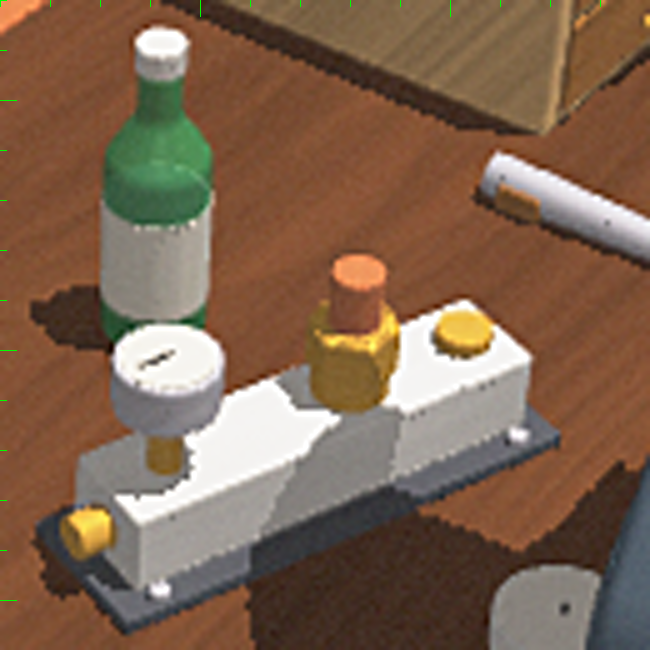

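Run:
```python
from h import *
t=dict(np.load("top0.npz")); s=dict(np.load("side0.npz"))
f=lambda n,c,u,v,z:print(n,at(c,u,v,z).round(4))
f("tube top",t,392,231,.137); f("tube side",s,310+358/5,130+272/5,.137)
f("gauge",t,354,218,.130); f("gauge side",s,310+167/5,130+353/5,.130)
f("plug",t,412,241.4,.07); f("plug side",s,310+463/5,130+330/5,.07)
f("bottle cap",t,407.8,174.8,.19)
f("tail",t,252.6,261.6,.022);f("tipL",t,229,205,.022);f("tipR",t,249,200.6,.022)
for n,u,v in [("mat",220.5,202.5),("mat",277,183.5),("mat",301,257),("mat",244,276)]: f(n,t,u,v,.004)
P=cloud(t)
for n,u,v in [("wrench",248,240),("jawbody",244,224),("small",280,230),("small body",274,221),("tube",392,231),("gauge",354,218),("mat",262,240),("sanding",322,262),("tin",375,285),("mandrel",473,240)]:
    print(n,P[v,u].round(3))
```

```text
tube top [ 0.5327 -0.1948  0.137 ]
tube side [ 0.5324 -0.1961  0.137 ]
gauge [ 0.572  -0.0851  0.13  ]
gauge side [ 0.5747 -0.0914  0.13  ]
plug [ 0.5063 -0.2647  0.07  ]
plug side [ 0.5051 -0.2643  0.07  ]
bottle cap [ 0.6874 -0.2341  0.19  ]
tail [0.4474 0.2278 0.022 ]
tipL [0.6274 0.3046 0.022 ]
tipR [0.6412 0.2409 0.022 ]
mat [0.6382 0.3357 0.004 ]
mat [0.6992 0.1537 0.004 ]
mat [0.462  0.0762 0.004 ]
mat [0.4022 0.2575 0.004 ]
wrench [0.516 0.244 0.017]
jawbody [0.566 0.255 0.026]
small [0.549 0.144 0.002]
small body [0.577 0.162 0.009]
tube [ 0.533 -0.195  0.136]
gauge [ 0.572 -0.085  0.13 ]
mat [0.516 0.2   0.011]
sanding [0.445 0.009 0.028]
tin [ 0.373 -0.156  0.025]
mandrel [ 0.513 -0.465  0.022]
```

Request:
{"name": "send_rows", "arguments": {
  "steps": [0.087,0.048,-0.028,0,-0.08,0.087,0.097,-0.056,0,-0.16,0.087,0.145,-0.084,0,-0.24,0.087,0.194,-0.112,0,-0.32,0.087,0.242,-0.14,0,-0.4,0.087,0.29,-0.168,0,-0.48,0.087,0.339,-0.196,0,-0.56,0.087,0.387,-0.224,0,-0.65]
}}

```text
time: 1.15
position: [0.5009, -0.244, 0.2221]
tool_rot: [0.878, 0.479, 0.0, -0.001]
ft_force: [-0.4, 0.4, 0.4]
grip_width: 0.0869
```

```bash
cat >> h.py <<'E'
def shot(name,tag):
    from rig import cams
    c=cams.camera(name); cv2.imwrite(f"pics/{tag}.png",c["color"][:,:,::-1]); np.savez(f"{tag}.npz",**c); return c
def st():
    from rig import robot
    o=robot.get_obs(); x,y,z,w=o["tool_rot"]; 
    from scipy.spatial.transform import Rotation as R
    M=R.from_quat(o["tool_rot"]).as_matrix(); th=np.arctan2(M[1,0],M[0,0])
    print("t%.2f"%o["time"],"p",o["position"].round(4),"th %.3f"%th,"zax",M[:,2].round(3),"F",o["ft_force"].round(1),"M",o["moment"].round(2),"w %.4f"%o["grip_width"],"q",o["q"].round(2)); return o,M,th
E
python3 - <<'E'
from h import *
o,M,th=st(); c=shot("wrist","w1"); print(c["extrinsics"].round(3).tolist(),proj(c,(.5325,-.195,.137),True))
E
```

```text
t1.15 p [ 0.5009 -0.244   0.2221] th 0.999 zax [-0.     0.002 -1.   ] F [-0.4  0.4  0.4] M [-0.1  -0.04 -0.04] w 0.0869 q [-0.65  0.44  1.6   0.    1.1  -0.08]
[[0.841, -0.521, -0.144, 0.541], [-0.54, -0.812, -0.22, -0.183], [-0.002, 0.263, -0.965, 0.384], [0.0, 0.0, 0.0, 1.0]] (np.float64(318.1662876160183), np.float64(166.23741752598673))
```

View pics/w1.png

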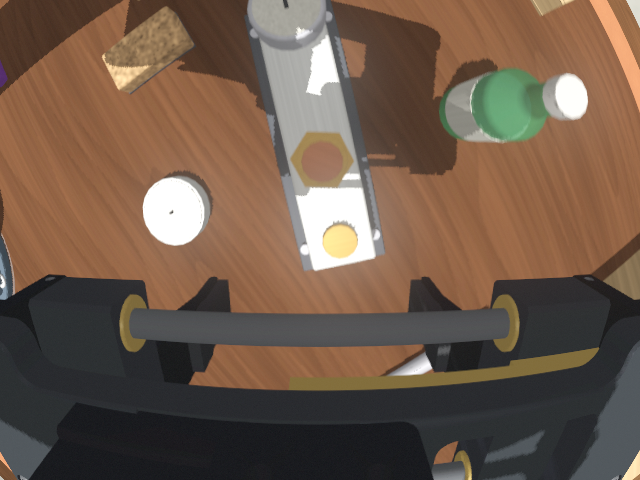

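Run:
```python
from h import *
c=dict(np.load("w1.npz")); crop(c,275,115,375,205,8,"pics/w1c.png")
```

```text
(no output)
```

View pics/w1c.png

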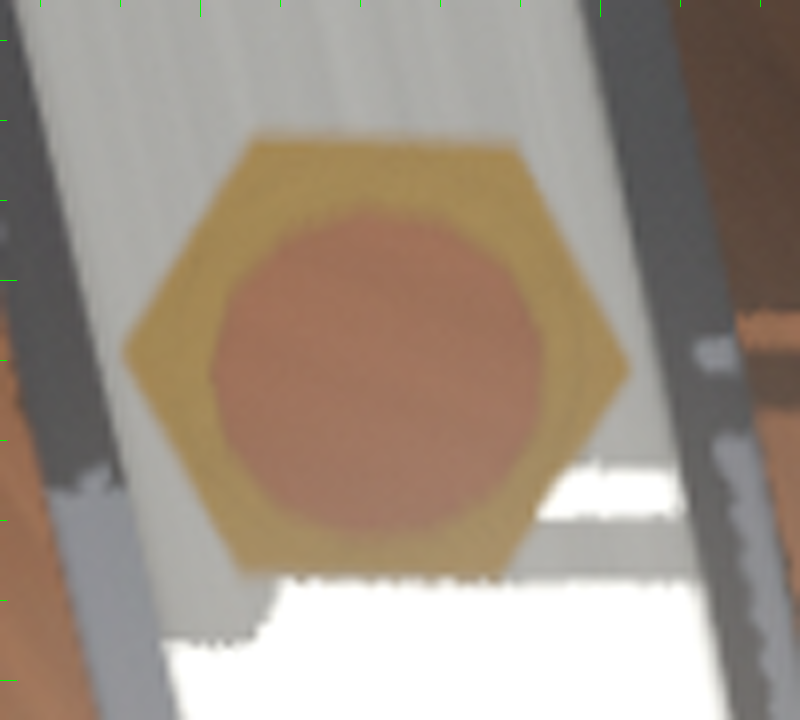

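Run:
```python
from h import *
c=dict(np.load("w1.npz"))
P=np.array([at(c,275+u/8,115+v/8,.104,True) for u,v in [(122,350),(252,138),(518,142),(632,368),(505,572),(238,572)]])
m=P.mean(0); print(m); d=P-m; print(np.hypot(d[:,0],d[:,1]).round(4), np.degrees(np.arctan2(d[:,1],d[:,0])).round(1))
print(at(c,275+378/8,115+370/8,.137,True))
print("heading mod60",(np.degrees(np.arctan2(d[:,1],d[:,0]))%60).round(1))
o,dd=ray(c,275+378/8,115+370/8,True)
```

```text
[ 0.53661529 -0.19398401  0.104     ]
[0.024  0.0238 0.0241 0.0239 0.0237 0.0243] [ 145.5   86.9   24.6  -34.9  -92.2 -155.6]
[ 0.53657256 -0.19365693  0.137     ]
heading mod60 [25.5 26.9 24.6 25.1 27.8 24.4]
```

Request:
{"name": "send_rows", "arguments": {
  "steps": [0.087,0.03,0.001,0,-0.17,0.087,0.06,0.002,0,-0.34,0.087,0.06,0.002,0,-0.497,0.087,0.06,0.002,0.045,-0.497,0.087,0.06,0.002,0.09,-0.497,0.087,0.06,0.002,0.13,-0.497,0.087,0.06,0.002,0.148,-0.497,0.087,0.06,0.002,0.148,-0.497]
}}

```text
time: 2.2
position: [0.5375, -0.1872, 0.0729]
tool_rot: [0.731, 0.682, 0.003, -0.003]
ft_force: [0.5, 0.8, 1.5]
grip_width: 0.0868
```

Run:
```python
from h import *
st(); c=shot("wrist","w2"); s=shot("side","s2"); crop(s,290,90,440,230,4,"pics/s2c.png")
```

```text
t2.20 p [ 0.5375 -0.1872  0.0729] th 1.501 zax [-0.001  0.008 -1.   ] F [0.5 0.8 1.5] M [-0.04 -0.1  -0.05] w 0.0868 q [-0.54  0.67  1.69  0.01  0.79 -0.47]
```

View pics/s2c.png

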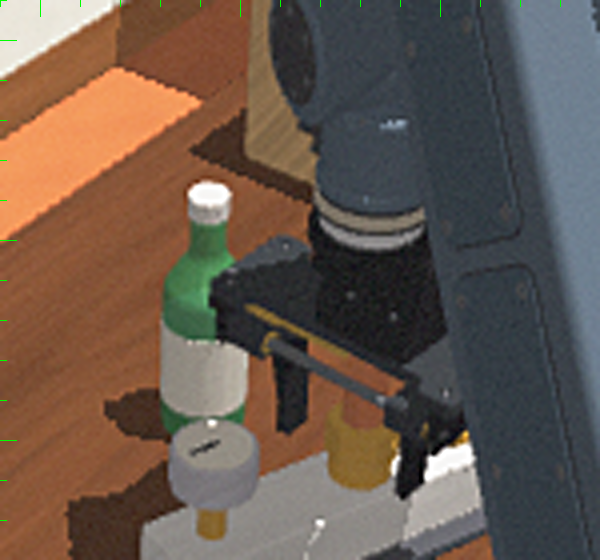

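View pics/w2.png

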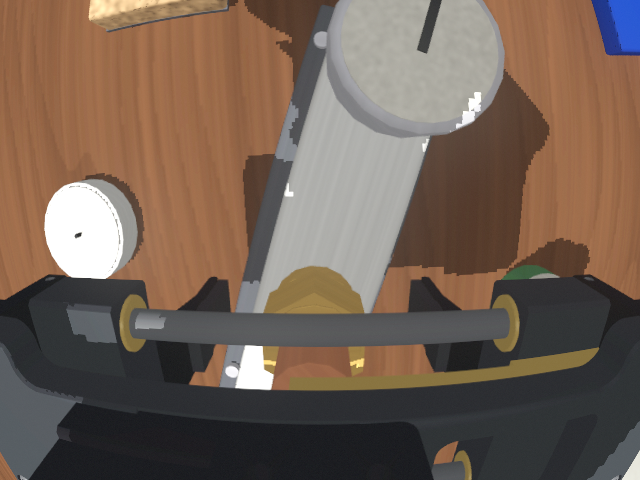

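Request:
{"name": "send_rows", "arguments": {
  "steps": [0.087,-0.006,-0.002,0,0,0.087,-0.007,-0.002,0,0,0.087,-0.007,-0.002,0,0]
}}

```text
time: 2.68
position: [0.5369, -0.1954, 0.0756]
tool_rot: [0.731, 0.682, 0.004, -0.0]
ft_force: [-0.2, 0.1, -0.2]
grip_width: 0.0871
```

Run:
```python
from h import *
st()
```

```text
t2.67 p [ 0.5369 -0.1954  0.0756] th 1.501 zax [ 0.005  0.005 -1.   ] F [-0.2  0.1 -0.2] M [-0.06 -0.13  0.01] w 0.0871 q [-0.55  0.66  1.69  0.01  0.79 -0.49]
```

Request:
{"name": "send_rows", "arguments": {
  "steps": [0.04,0,0,0,0,0.04,0,0,0,0,0.035,0,0,0,0,0.035,0,0,0,0,0.035,0,0,0,0],
  "force": 25
}}

```text
time: 3.3
position: [0.5361, -0.1951, 0.0755]
tool_rot: [0.731, 0.682, 0.003, -0.001]
ft_force: [-8.6, -2.5, 2.2]
grip_width: 0.045
```

Run:
```python
from h import *
st()
```

```text
t3.30 p [ 0.5361 -0.1951  0.0755] th 1.501 zax [ 0.003  0.006 -1.   ] F [-8.6 -2.5  2.2] M [-0.5   1.22  0.03] w 0.0450 q [-0.55  0.66  1.69  0.01  0.79 -0.49]
```

Request:
{"name": "send_rows", "arguments": {
  "steps": [0.035,0,-0.002,0,0,0.035,0,-0.002,0,0,0.035,0,-0.003,0,0]
}}

```text
time: 3.68
position: [0.5346, -0.1951, 0.0754]
tool_rot: [0.731, 0.682, 0.004, 0.0]
ft_force: [6.4, 1.5, -5.1]
grip_width: 0.0419
```

Run:
```python
from h import *
st(); c=shot("wrist","w3")
```

```text
t3.67 p [ 0.5346 -0.1951  0.0754] th 1.501 zax [ 0.006  0.005 -1.   ] F [ 6.4  1.5 -5.1] M [ 0.21 -0.66 -0.04] w 0.0419 q [-0.55  0.66  1.7   0.01  0.78 -0.49]
```

View pics/w3.png

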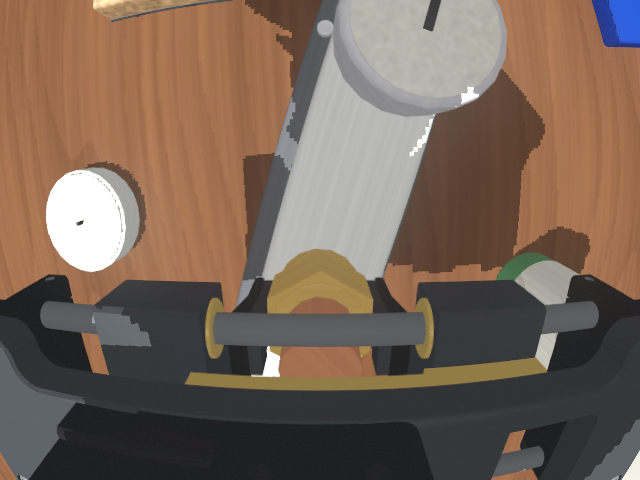

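Request:
{"name": "send_rows", "arguments": {
  "steps": [0.035,0,0,0,0.08,0.035,0,0,0,0.16,0.035,0,0,0,0.24,0.035,0,0,0,0.32,0.035,0,0,0,0.4,0.035,0,0,0,0.48,0.035,0,0,0,0.56,0.035,0,0,0,0.64]
}}

```text
time: 4.72
position: [0.5345, -0.195, 0.0754]
tool_rot: [0.909, 0.417, 0.004, -0.001]
ft_force: [1.0, 0.2, -0.7]
grip_width: 0.0421
```

Run:
```python
from h import *
st(); c=shot("wrist","w4")
```

```text
t4.72 p [ 0.5345 -0.195   0.0754] th 0.860 zax [ 0.006  0.005 -1.   ] F [ 1.   0.2 -0.7] M [ 0.07 -0.09  0.18] w 0.0421 q [-0.55  0.66  1.7   0.01  0.78  0.15]
```

View pics/w4.png

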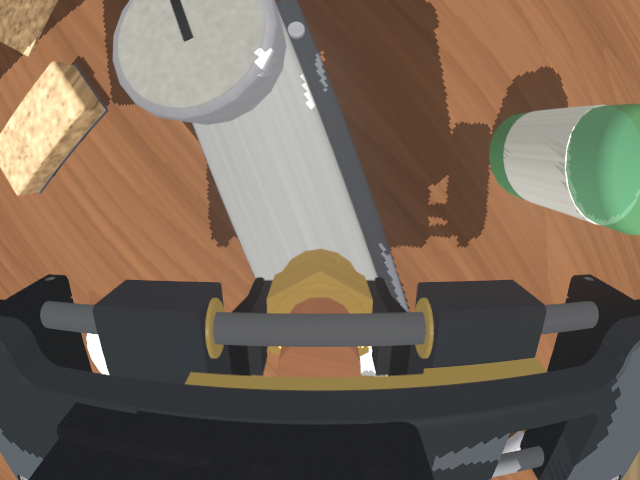

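Request:
{"name": "send_rows", "arguments": {
  "steps": [0.035,0,0,0,0.07,0.035,0,0,0,0.14]
}}

```text
time: 5.03
position: [0.5345, -0.195, 0.0754]
tool_rot: [0.936, 0.351, 0.003, -0.001]
ft_force: [0.9, 0.7, -1.3]
grip_width: 0.0418
```

Run:
```python
from h import *
st()
```

```text
t5.03 p [ 0.5345 -0.195   0.0754] th 0.717 zax [ 0.006  0.005 -1.   ] F [ 0.9  0.7 -1.3] M [ 0.05 -0.15  0.19] w 0.0418 q [-0.55  0.66  1.7   0.01  0.78  0.3 ]
```

Request:
{"name": "send_rows", "arguments": {
  "steps": [0.035,0,0,0,0.07,0.035,0,0,0,0.14]
}}

```text
time: 5.28
position: [0.5345, -0.195, 0.0754]
tool_rot: [0.959, 0.285, 0.003, -0.001]
ft_force: [0.5, 0.5, -1.7]
grip_width: 0.0419
```

Run:
```python
from h import *
st()
```

```text
t5.28 p [ 0.5345 -0.195   0.0754] th 0.577 zax [ 0.006  0.005 -1.   ] F [ 0.5  0.5 -1.7] M [ 0.05 -0.15  0.17] w 0.0419 q [-0.55  0.66  1.7   0.01  0.78  0.44]
```

Request:
{"name": "send_rows", "arguments": {
  "steps": [0.035,0,0,0,0.07,0.035,0,0,0,0.14]
}}

```text
time: 5.52
position: [0.534, -0.1952, 0.0754]
tool_rot: [0.976, 0.219, 0.002, -0.001]
ft_force: [0.8, -0.6, 0.4]
grip_width: 0.0421
```

Run:
```python
from h import *
st()
```

```text
t5.53 p [ 0.534  -0.1952  0.0754] th 0.441 zax [ 0.004  0.003 -1.   ] F [ 0.8 -0.6  0.4] M [-0.05 -0.04  0.96] w 0.0421 q [-0.55  0.66  1.7   0.01  0.78  0.57]
```

Request:
{"name": "send_rows", "arguments": {
  "steps": [0.035,0,0,0,0.06,0.035,0,0,0,0.12]
}}

```text
time: 5.78
position: [0.5339, -0.1952, 0.0754]
tool_rot: [0.987, 0.162, 0.002, -0.001]
ft_force: [0.2, 0.6, -0.9]
grip_width: 0.0418
```

Run:
```python
from h import *
st()
```

```text
t5.78 p [ 0.5339 -0.1952  0.0754] th 0.325 zax [ 0.004  0.002 -1.   ] F [ 0.2  0.6 -0.9] M [ 0.12 -0.18  0.93] w 0.0418 q [-0.55  0.66  1.7   0.01  0.78  0.69]
```

Request:
{"name": "send_rows", "arguments": {
  "steps": [0.06,0,0,0,0,0.087,0,0,0,0,0.087,0,0,0,0,0.087,0,0,-0.05,0,0.087,0,0,-0.1,0,0.087,-0.06,0,-0.147,0,0.087,-0.06,0,-0.147,0]
}}

```text
time: 6.65
position: [0.4756, -0.2155, 0.2247]
tool_rot: [0.987, 0.161, 0.003, 0.001]
ft_force: [-1.0, 0.0, 0.9]
grip_width: 0.0867
```

Run:
```python
from h import *
st(); c=shot("wrist","w5"); st()
u,v=map(int,proj(c,(.5345,-.195,.12),True)); print(u,v); crop(c,u-50,v-45,u+50,v+45,8,"pics/w5c.png"); print(u-50,v-45)
```

```text
t6.65 p [ 0.4756 -0.2155  0.2247] th 0.324 zax [ 0.007 -0.    -1.   ] F [-1.   0.   0.9] M [0.03 0.02 0.03] w 0.0867 q [-0.64  0.38  1.69  0.    1.06  0.6 ]
t6.70 p [ 0.4752 -0.2156  0.2244] th 0.324 zax [ 0.006  0.    -1.   ] F [-1.1  0.4  0.7] M [ 0.02 -0.   -0.02] w 0.0870 q [-0.64  0.38  1.69  0.    1.06  0.6 ]
317 159
267 114
```

View pics/w5c.png

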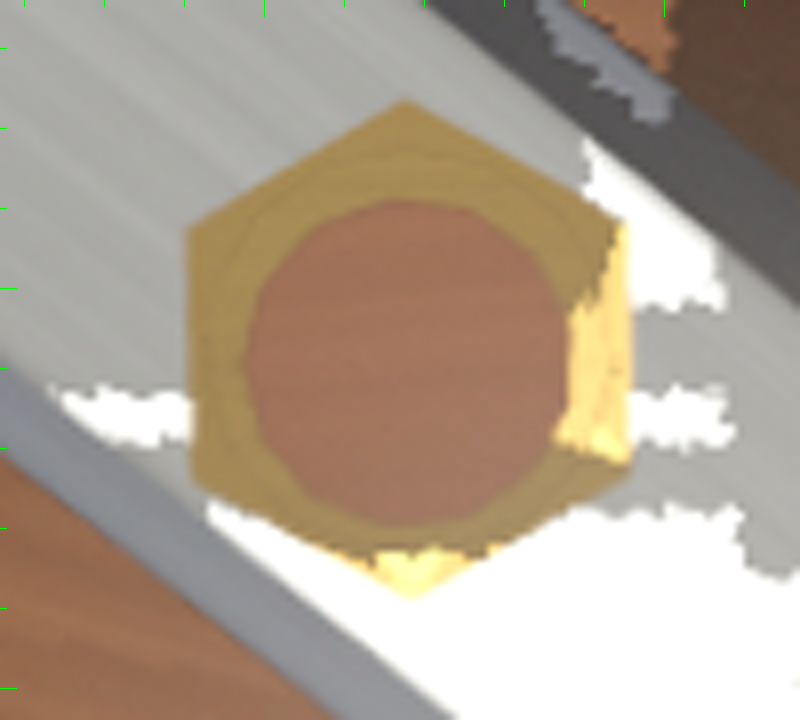

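Run:
```python
from h import *
c=dict(np.load("w5.npz"))
P=np.array([at(c,267+u/8,114+v/8,.104,True) for u,v in [(405,100),(625,222),(628,470),(412,597),(195,478),(188,230)]])
m=P.mean(0); print(m); d=P-m; print(np.hypot(d[:,0],d[:,1]).round(4)); a=np.degrees(np.arctan2(d[:,1],d[:,0]))%60; print(a.round(1),a.mean())
print(at(c,267+407/8,114+361/8,.137,True))
t=shot("top","t5"); crop(t,210,170,310,280,5,"pics/t5c.png")
```

```text
[ 0.53556514 -0.19476224  0.104     ]
[0.0237 0.0238 0.0238 0.0238 0.0237 0.0238]
[19.5 19.6 19.8 19.3 19.6 19.7] 19.603949135097935
[ 0.53555655 -0.19462213  0.137     ]
```

View pics/t5c.png

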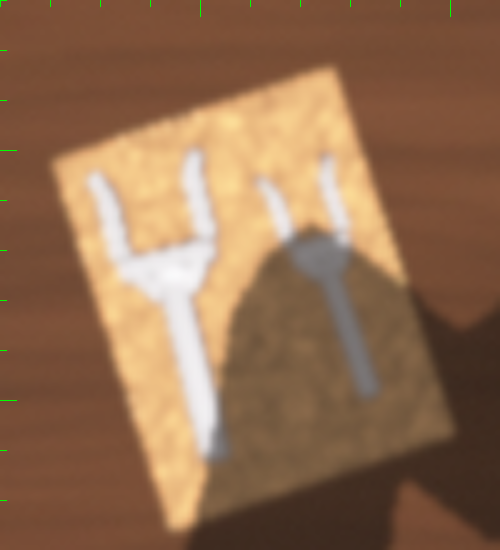

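Request:
{"name": "send_rows", "arguments": {
  "steps": [0.06,0.016,-0.054,0,0.01,0.06,0.032,-0.107,0,0.02,0.06,0.048,-0.161,0,0.03,0.06,0.064,-0.215,0,0.04,0.06,0.08,-0.268,0,0.05,0.06,0.096,-0.322,0,0.06,0.06,0.112,-0.376,0,0.08,0.06,0.128,-0.429,0,0.088]
}}

```text
time: 7.75
position: [0.4605, 0.2349, 0.2219]
tool_rot: [0.993, 0.118, 0.002, -0.0]
ft_force: [0.7, -0.7, -1.1]
grip_width: 0.0597
```

Request:
{"name": "send_rows", "arguments": {
  "steps": [0.06,0,0,0,0]
}}

```text
time: 7.88
position: [0.4598, 0.2389, 0.2203]
tool_rot: [0.993, 0.121, 0.001, -0.001]
ft_force: [-0.8, -0.1, 0.8]
grip_width: 0.0601
```

Run:
```python
from h import *
st(); c=shot("wrist","w6"); print(c["extrinsics"].round(3).tolist())
```

```text
t7.88 p [0.4598 0.2389 0.2203] th 0.242 zax [ 0.002  0.002 -1.   ] F [-0.8 -0.1  0.8] M [-0.03 -0.02 -0.02] w 0.0601 q [0.26 0.39 1.7  0.   1.05 1.59]
[[0.241, -0.936, -0.255, 0.531], [-0.971, -0.233, -0.062, 0.256], [-0.002, 0.262, -0.965, 0.383], [0.0, 0.0, 0.0, 1.0]]
```

View pics/w6.png

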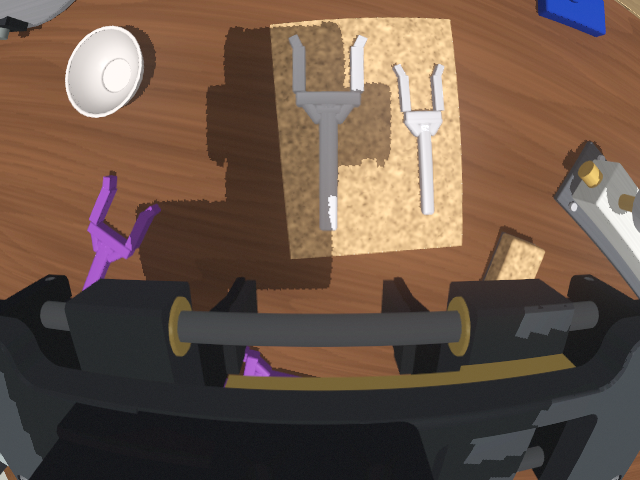

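Run:
```python
from h import *
c=dict(np.load("w6.npz")); crop(c,275,20,380,245,3,"pics/w6c.png")
```

```text
(no output)
```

View pics/w6c.png

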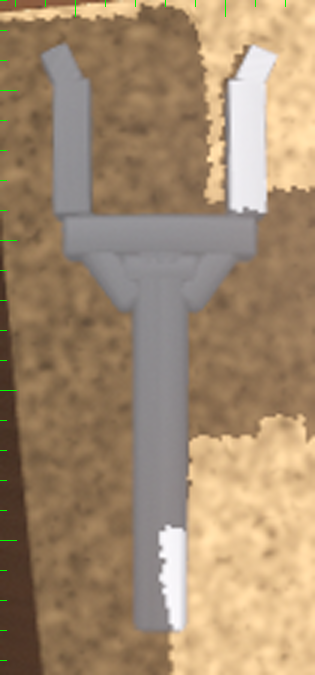

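Run:
```python
from h import *
c=dict(np.load("w6.npz"))
g=lambda u,v:at(c,275+u/3,20+v/3,.022,True)
tail=g(159,630); hf=g(161,280); bar=(g(65,235)+g(256,235))/2; pm=(g(89,100)+g(229,100))/2; pb=(g(91,205)+g(229,205))/2; tip=(g(57,47)+g(262,47))/2
for n,p in zip("tail hf bar pm pb tip".split(),[tail,hf,bar,pm,pb,tip]): print(n,p.round(4),np.linalg.norm(p-tail).round(4),np.degrees(np.arctan2(*(p-tail)[[1,0]])).round(2))
print("inner width",np.linalg.norm(g(89,100)-g(229,100)))
d=(pm-tail)/np.linalg.norm(pm-tail); print("grip",tail+.07*d,"grip+20",tail+.09*d,"jaw",tail+.165*d)
```

```text
tail [0.4506 0.2279 0.022 ] 0.0 0.0
hf [0.5621 0.2553 0.022 ] 0.1148 13.81
bar [0.5767 0.259  0.022 ] 0.1299 13.88
pm [0.6205 0.2704 0.022 ] 0.175 14.05
pb [0.5861 0.2616 0.022 ] 0.1396 13.96
tip [0.6387 0.2747 0.022 ] 0.1938 13.97
inner width 0.044765005483298675
grip [0.51855011 0.24486801 0.022     ] grip+20 [0.53795214 0.249722   0.022     ] jaw [0.61070976 0.26792443 0.022     ]
```

Request:
{"name": "send_rows", "arguments": {
  "steps": [0.06,0.04,0.004,0.05,0,0.06,0.077,0.008,0.09,0,0.06,0.077,0.008,0.13,0,0.06,0.077,0.008,0.17,0,0.06,0.077,0.008,0.19,0,0.06,0.077,0.008,0.2,0,0.06,0.077,0.008,0.2,0]
}}

```text
time: 8.8
position: [0.5362, 0.2469, 0.0193]
tool_rot: [0.993, 0.119, -0.001, -0.0]
ft_force: [0.1, -0.1, 0.1]
grip_width: 0.0601
```

Run:
```python
from h import *
st(); c=shot("wrist","w7")
```

```text
t8.80 p [0.5362 0.2469 0.0193] th 0.239 zax [-0.001  0.    -1.   ] F [ 0.1 -0.1  0.1] M [ 0.02 -0.04  0.03] w 0.0601 q [0.24 0.77 1.66 0.   0.71 1.57]
```

View pics/w7.png

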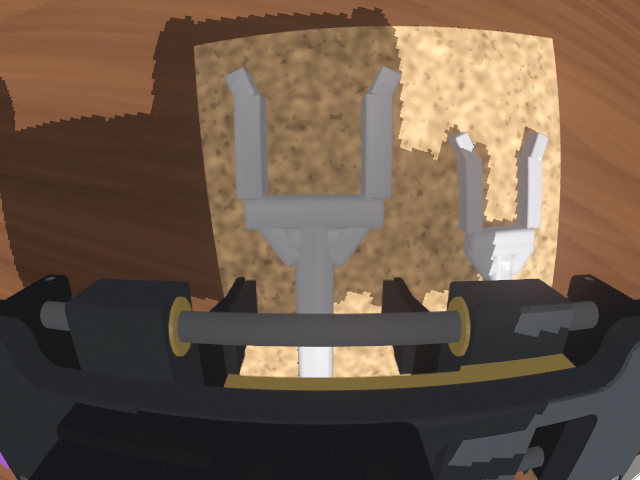

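Request:
{"name": "send_rows", "arguments": {
  "steps": [0.06,0,-0.002,0.006,-0.005,0.06,0,-0.002,0.011,-0.005,0.03,0,-0.002,0.011,-0.005,0.012,0,-0.002,0.011,-0.005,0.01,0,-0.002,0.011,-0.005,0.01,0,-0.002,0.011,-0.005,0.01,0,-0.002,0.011,-0.005],
  "force": 50
}}

```text
time: 9.72
position: [0.5364, 0.2493, 0.0092]
tool_rot: [0.993, 0.122, 0.0, -0.0]
ft_force: [0.8, -0.9, 0.6]
grip_width: 0.0176
```

Run:
```python
from h import *
st()
```

```text
t9.72 p [0.5364 0.2493 0.0092] th 0.245 zax [ 0.001  0.001 -1.   ] F [ 0.8 -0.9  0.6] M [-0.4  -0.12  0.01] w 0.0176 q [0.25 0.79 1.66 0.   0.69 1.57]
```

Request:
{"name": "send_rows", "arguments": {
  "steps": [0.01,0,0,-0.04,0,0.01,0,0,-0.08,0,0.01,0,0,-0.12,0,0.01,0,0,-0.16,0,0.01,0,0,-0.2,0,0.01,0,0,-0.2,0]
}}

```text
time: 10.48
position: [0.5381, 0.2497, 0.2121]
tool_rot: [0.993, 0.122, 0.004, -0.001]
ft_force: [0.5, 0.2, -2.8]
grip_width: 0.0176
```

Run:
```python
from h import *
st(); c=shot("wrist","w8"); crop(c,215,50,425,290,3,"pics/w8c.png"); s=shot("side","s8"); crop(s,140,130,360,300,3,"pics/s8c.png"); print(c["extrinsics"].round(4).tolist())
```

```text
t10.47 p [0.5381 0.2497 0.2121] th 0.245 zax [ 0.008  0.002 -1.   ] F [ 0.5  0.2 -2.8] M [-0.    0.01  0.03] w 0.0176 q [0.25 0.49 1.53 0.   1.11 1.57]
[[0.2435, -0.9374, -0.2491, 0.6081], [-0.9699, -0.2355, -0.0618, 0.2673], [-0.0007, 0.2567, -0.9665, 0.3748], [0.0, 0.0, 0.0, 1.0]]
```

View pics/w8c.png

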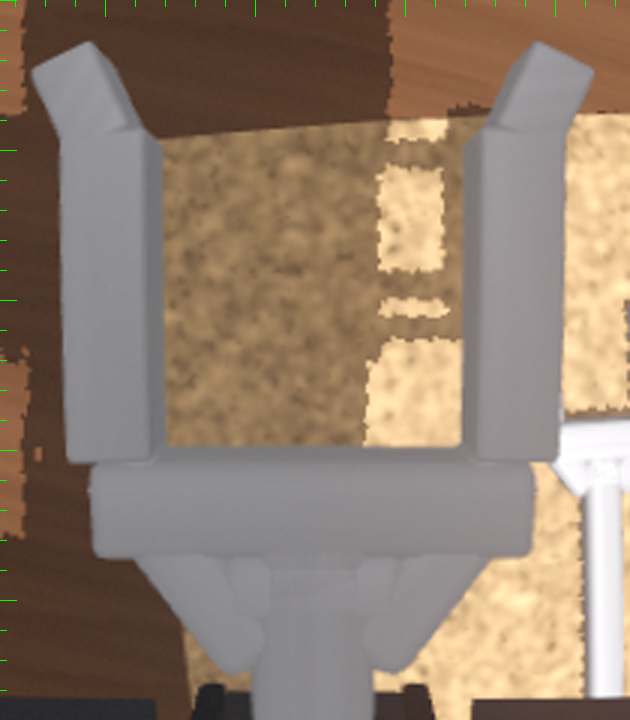

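View pics/s8c.png

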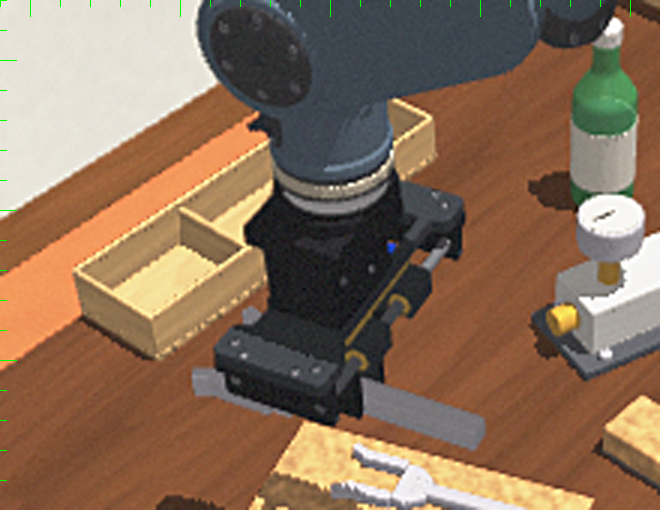

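```bash
cat > wt.py <<'E'
from h import *
from scipy.spatial.transform import Rotation as R
def an(tag,x0,y0,s,pts,z):
    c=dict(np.load(tag+".npz")); g=lambda p:at(c,x0+p[0]/s,y0+p[1]/s,z,True)
    return {k:g(p) for k,p in pts.items()}
E
python3 - <<'E'
from wt import *
pts=dict(LT=(142,140),LB=(152,455),RT=(485,140),RB=(478,455),barL=(92,465),barR=(532,465),tipL=(88,42),tipR=(540,42),barTL=(92,463))
for z in (.2249,):
    r=an("w8",215,50,3,pts,z)
    W=lambda a,b:np.linalg.norm(r[a]-r[b])
    print("width far",W("LT","RT"),"near",W("LB","RB"),"bar",W("barL","barR"))
    mf=(r["LT"]+r["RT"])/2; mn=(r["LB"]+r["RB"])/2; mb=(r["barL"]+r["barR"])/2; mt=(r["tipL"]+r["tipR"])/2
    d=mf-mn; th=np.arctan2(d[1],d[0]); print("heading",th, "perp",np.arctan2(*(r["LT"]-r["RT"])[[1,0]])-np.pi/2,np.arctan2(*(r["LB"]-r["RB"])[[1,0]])-np.pi/2,"prong dir",[np.arctan2(*(r[a]-r[b])[[1,0]]) for a,b in (("LT","LB"),("RT","RB"))])
    tcp=np.array([.5381,.2497,0]); T=.245; ex=np.array([np.cos(T),np.sin(T),0]); ey=np.array([np.sin(T),-np.cos(T),0])
    for n,m in dict(mf=mf,mn=mn,mb=mb,mt=mt).items(): print(n,m.round(4),"tool x,y",((m-tcp)@ex).round(4),((m-tcp)@ey).round(4))
E
```

```text
width far 0.04570312882088581 near 0.0445487952632382 bar 0.06058080479936632
heading 0.2509294029209602 perp 0.24623219525390483 0.24628921748482302 prong dir [np.float64(0.2643523537474879), np.float64(0.23750396609779378)]
mf [0.6282 0.2722 0.2249] tool x,y 0.0929 -0.0
mn [0.5865 0.2616 0.2249] tool x,y 0.0499 0.0002
mb [0.5852 0.2617 0.2249] tool x,y 0.0486 -0.0002
mt [0.6419 0.2756 0.2249] tool x,y 0.107 0.0
```

Run:
```python
from wt import *
c=dict(np.load("w8.npz")); E=c["extrinsics"]
for n,(x,y) in dict(Lfar=(100,170),Lmid=(105,300),Lnear=(110,440),Rfar=(530,170),Rmid=(525,300),Rnear=(520,440),bar=(312,510),handle=(312,660),handleN=(312,620)).items():
    u,v=215+x/3,50+y/3; z=c["range_z"][int(round(v)),int(round(u))]
    o,d=ray(c,u,v,True); K=c["intrinsics"]
    ax=E[:3,:3]@np.array([0,0,1]); p=o+d*z/(d@ax); print(n,p.round(4))
```

```text
Lfar [0.6174 0.299  0.225 ]
Lmid [0.6003 0.2942 0.2246]
Lnear [0.5817 0.2893 0.2246]
Rfar [0.6315 0.2432 0.225 ]
Rmid [0.6141 0.2394 0.225 ]
Rnear [0.5955 0.2349 0.2252]
bar [0.579  0.2601 0.2253]
handle [0.5576 0.2547 0.2241]
handleN [0.5635 0.2562 0.2245]
```

Request:
{"name": "send_rows", "arguments": {
  "steps": [0.01,-0.017,0.055,-0.004,-0.1,0.01,-0.034,0.11,-0.008,-0.2,0.01,-0.051,0.165,-0.01,-0.3,0.01,-0.068,0.22,-0.01,-0.4,0.01,-0.085,0.275,-0.01,-0.5,0.01,-0.102,0.33,-0.01,-0.6,0.01,-0.119,0.385,-0.01,-0.7,0.01,-0.136,0.44,-0.01,-0.8]
}}

```text
time: 11.58
position: [0.508, -0.212, 0.2154]
tool_rot: [0.866, 0.5, -0.002, -0.003]
ft_force: [0.2, 0.3, -2.5]
grip_width: 0.0173
```

```bash
cat >> h.py <<'E'
def delta(px,py,pz,th):
    o,M,t=st(); d=M.T@(np.array([px,py,pz])-o["position"]); a=-(th-t); print("tool shift",d.round(4),"turn",round(float((a+np.pi)%(2*np.pi)-np.pi),4))
E
python3 - <<'E'
from h import *
delta(.508,-.344,.212,1.389)
E
```

```text
t11.57 p [ 0.508  -0.212   0.2154] th 1.048 zax [-0.006  0.003 -1.   ] F [ 0.2  0.3 -2.5] M [-0.08 -0.11  0.02] w 0.0173 q [-0.6   0.44  1.62 -0.    1.09 -0.07]
tool shift [-0.1144  0.066   0.003 ] turn -0.3412
```

Request:
{"name": "send_rows", "arguments": {
  "steps": [0.01,-0.05,0.03,0,-0.12,0.01,-0.1,0.058,0,-0.24,0.01,-0.114,0.066,0.003,-0.341,0.01,-0.114,0.066,0.02,-0.341,0.01,-0.114,0.066,0.06,-0.341,0.01,-0.114,0.066,0.1,-0.341,0.01,-0.114,0.066,0.125,-0.341,0.01,-0.114,0.066,0.125,-0.341]
}}

```text
time: 12.58
position: [0.5048, -0.339, 0.0856]
tool_rot: [0.768, 0.64, -0.002, -0.009]
ft_force: [-0.5, 1.0, -2.6]
grip_width: 0.0177
```

Run:
```python
from h import *
delta(.5078,-.344,.086,1.389)
c=shot("wrist","w9"); s=shot("side","s9"); crop(s,290,110,450,240,4,"pics/s9c.png")
```

```text
t12.57 p [ 0.5048 -0.339   0.0856] th 1.389 zax [-0.013  0.011 -1.   ] F [-0.5  1.  -2.6] M [-0.09 -0.1   0.01] w 0.0177 q [-0.77  0.69  1.57 -0.    0.9  -0.59]
tool shift [-0.0043  0.0038 -0.0005] turn -0.0003
```

View pics/w9.png

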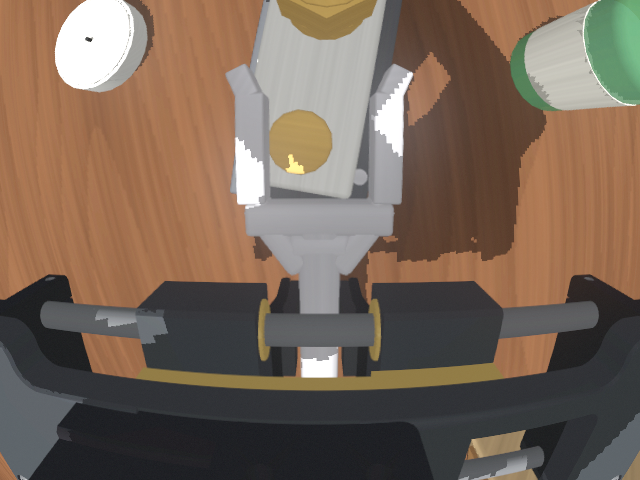

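View pics/s9c.png

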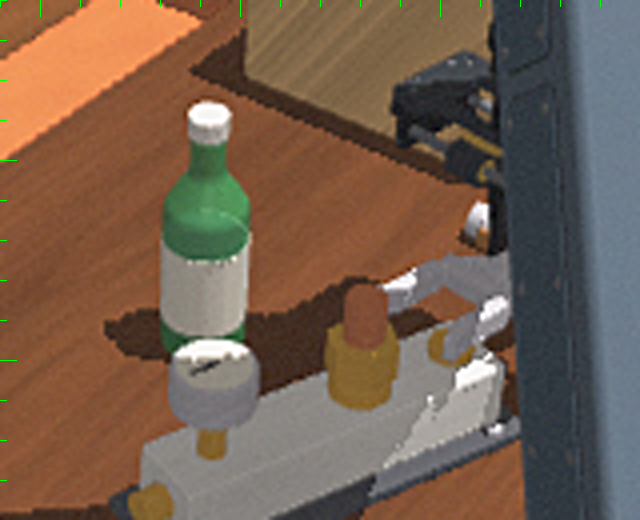

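Request:
{"name": "send_rows", "arguments": {
  "steps": [0.01,-0.002,0.004,0,0,0.01,0,0.004,0,0,0.01,0,0.004,0,0]
}}

```text
time: 13.05
position: [0.5114, -0.3425, 0.0898]
tool_rot: [0.768, 0.64, -0.001, -0.004]
ft_force: [-0.9, 0.2, -2.4]
grip_width: 0.0171
```

Run:
```python
from h import *
delta(.5078,-.344,.086,1.389)
c=shot("wrist","w10"); crop(c,215,0,425,210,3,"pics/w10c.png"); 
for z in (.104,.076): print(proj(c,(.5352,-.1948,z),True))
```

```text
t13.05 p [ 0.5114 -0.3425  0.0898] th 1.389 zax [-0.007  0.004 -1.   ] F [-0.9  0.2 -2.4] M [-0.1  -0.08 -0.01] w 0.0171 q [-0.77  0.69  1.56 -0.    0.9  -0.59]
tool shift [-0.0021 -0.0033  0.0039] turn 0.0001
(np.float64(308.04307920627804), np.float64(-33.63053895649111))
(np.float64(310.1181545608437), np.float64(-8.646067752352025))
```

View pics/w10c.png

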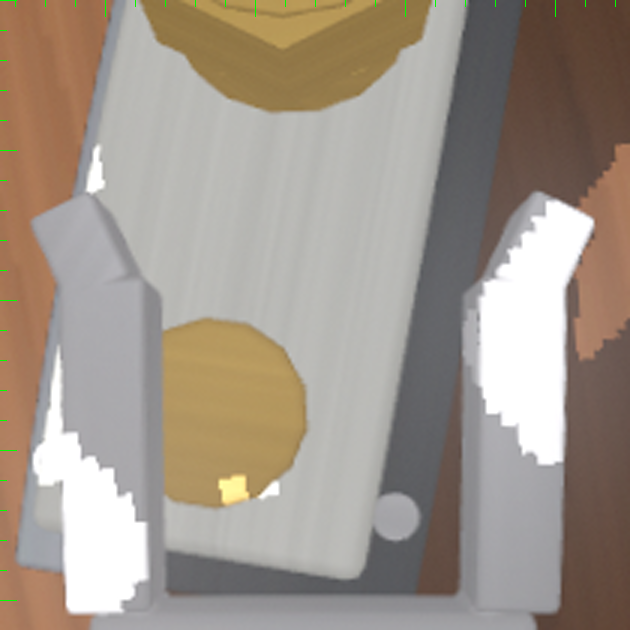

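Request:
{"name": "send_rows", "arguments": {
  "steps": [0.01,-0.001,-0.0035,0.003,0,0.01,-0.001,-0.0035,0.003,0,0.01,-0.001,-0.0035,0.003,0,0.01,-0.001,-0.0035,0.003,0]
}}

```text
time: 13.6
position: [0.5077, -0.343, 0.0867]
tool_rot: [0.768, 0.64, -0.001, -0.004]
ft_force: [-0.4, 0.0, -2.7]
grip_width: 0.0175
```

Run:
```python
from h import *
delta(.5078,-.344,.086,1.389)
c=shot("wrist","w11"); crop(c,215,0,425,210,3,"pics/w11c.png"); delta(.5078,-.344,.086,1.389)
for z in (.104,.076): print(proj(c,(.5352,-.1948,z),True))
```

```text
t13.60 p [ 0.5077 -0.343   0.0867] th 1.389 zax [-0.007  0.004 -1.   ] F [-0.4  0.  -2.7] M [-0.1  -0.07  0.01] w 0.0175 q [-0.78  0.69  1.57 -0.    0.89 -0.59]
tool shift [-0.001   0.0003  0.0007] turn -0.0
t13.65 p [ 0.5077 -0.343   0.0867] th 1.389 zax [-0.007  0.004 -1.   ] F [-0.3 -0.3 -3.1] M [-0.03 -0.14  0.01] w 0.0171 q [-0.78  0.69  1.57 -0.    0.89 -0.59]
tool shift [-0.001   0.0003  0.0007] turn -0.0
(np.float64(316.6491607343873), np.float64(-39.22783206681382))
(np.float64(317.4920560171705), np.float64(-13.174035032564262))
```

View pics/w11c.png

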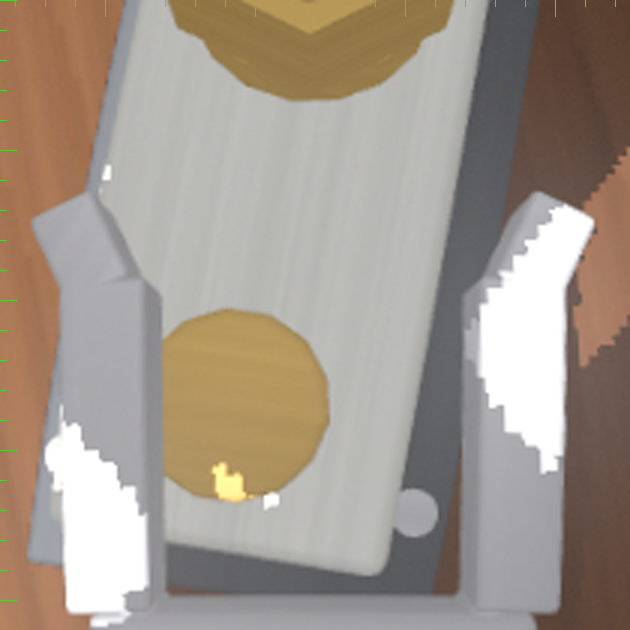

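Request:
{"name": "send_rows", "arguments": {
  "steps": [0.01,0.01,-0.0005,0.0005,0,0.01,0.02,-0.0005,0.0005,0,0.01,0.026,-0.0005,0.0005,0,0.01,0.03,-0.0005,0.0005,0,0.01,0.03,-0.0005,0.0005,0,0.01,0.03,-0.0005,0.0005,0]
}}

```text
time: 14.4
position: [0.5128, -0.3136, 0.0864]
tool_rot: [0.768, 0.64, -0.001, -0.004]
ft_force: [0.6, -0.5, -2.2]
grip_width: 0.0175
```

Run:
```python
from h import *
delta(.5214,-.270,.086,1.389)
c=shot("wrist","w12"); crop(c,215,0,425,210,3,"pics/w12c.png")
for z in (.104,.076): print(proj(c,(.5352,-.1948,z),True))
```

```text
t14.40 p [ 0.5128 -0.3136  0.0864] th 1.389 zax [-0.007  0.004 -1.   ] F [ 0.6 -0.5 -2.2] M [-0.02 -0.05 -0.  ] w 0.0175 q [-0.73  0.68  1.6  -0.    0.87 -0.55]
tool shift [0.0445 0.0006 0.0005] turn -0.0
(np.float64(317.3215376460345), np.float64(24.3968756769265))
(np.float64(318.0753486878874), np.float64(42.86288706134485))
```

View pics/w12c.png

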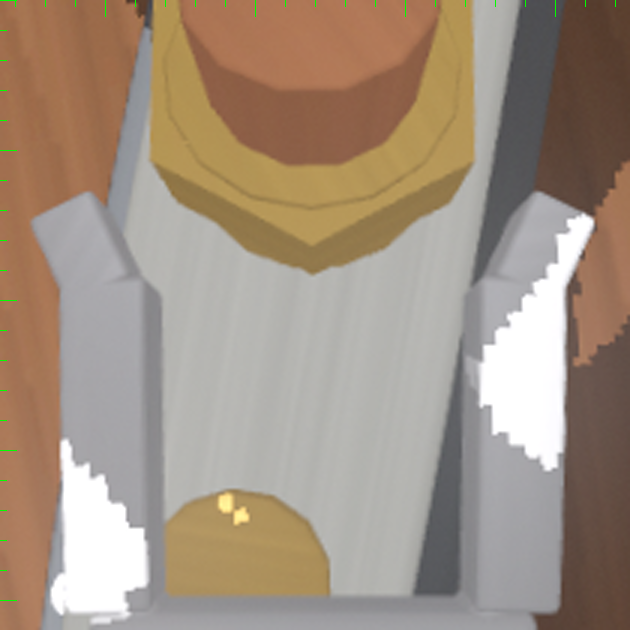

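Request:
{"name": "send_rows", "arguments": {
  "steps": [0.01,0.008,-0.0004,0,0,0.01,0.016,-0.0004,0,0,0.01,0.024,-0.0004,0,0,0.01,0.032,-0.0004,0,0,0.01,0.04,-0.0004,0,0,0.01,0.044,-0.0004,0,0,0.01,0.044,-0.0004,0,0]
}}

```text
time: 15.32
position: [0.5204, -0.27, 0.0865]
tool_rot: [0.768, 0.64, -0.001, -0.004]
ft_force: [0.6, 0.1, -2.7]
grip_width: 0.0176
```

Run:
```python
from h import *
delta(.5214,-.270,.086,1.389)
c=shot("wrist","w13"); crop(c,215,0,425,210,3,"pics/w13c.png")
```

```text
t15.32 p [ 0.5204 -0.27    0.0865] th 1.389 zax [-0.007  0.004 -1.   ] F [ 0.6  0.1 -2.7] M [-0.04 -0.11  0.04] w 0.0176 q [-0.67  0.66  1.64 -0.    0.85 -0.49]
tool shift [0.0002 0.001  0.0005] turn 0.0004
```

View pics/w13c.png

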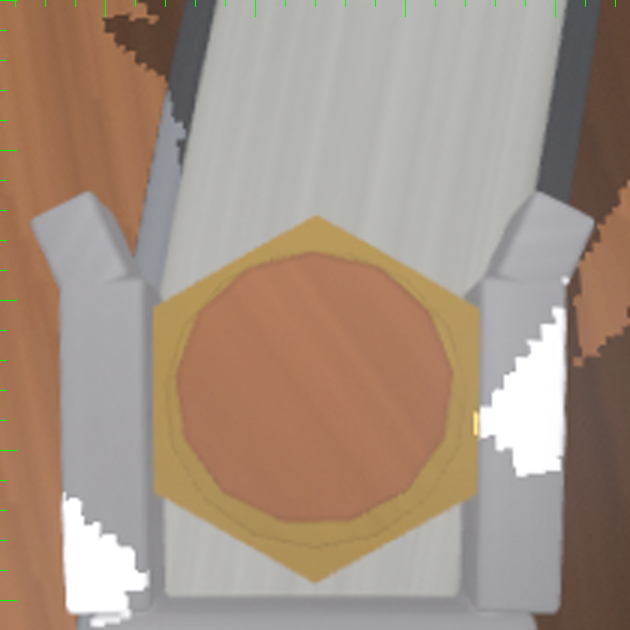

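Request:
{"name": "send_rows", "arguments": {
  "steps": [0.01,0.0002,-0.0061,0,0.08,0.01,0.001,-0.0122,0,0.16,0.01,0.0022,-0.0182,0,0.24,0.01,0.0039,-0.0241,0,0.32,0.01,0.006,-0.0298,0,0.4,0.01,0.0086,-0.0353,0,0.48]
}}

```text
time: 16.12
position: [0.4887, -0.257, 0.0872]
tool_rot: [0.898, 0.439, -0.001, -0.001]
ft_force: [2.1, -0.1, -4.1]
grip_width: 0.0175
```

Run:
```python
from h import *
th=1.389-.48; st(); delta(.5352-.0765*np.cos(th),-.1948-.0765*np.sin(th),.086,th)
c=shot("wrist","w14"); crop(c,215,0,425,210,3,"pics/w14c.png")
```

```text
t16.12 p [ 0.4887 -0.257   0.0872] th 0.910 zax [-0.003  0.    -1.   ] F [ 2.1 -0.1 -4.1] M [-0.1  -0.46  0.74] w 0.0175 q [-0.69  0.63  1.73 -0.    0.79 -0.02]
t16.12 p [ 0.4887 -0.257   0.0872] th 0.910 zax [-0.003  0.    -1.   ] F [ 2.1 -0.1 -4.1] M [-0.1  -0.46  0.74] w 0.0175 q [-0.69  0.63  1.73 -0.    0.79 -0.02]
tool shift [ 0.0012 -0.0015  0.0012] turn 0.0005
```

View pics/w14c.png

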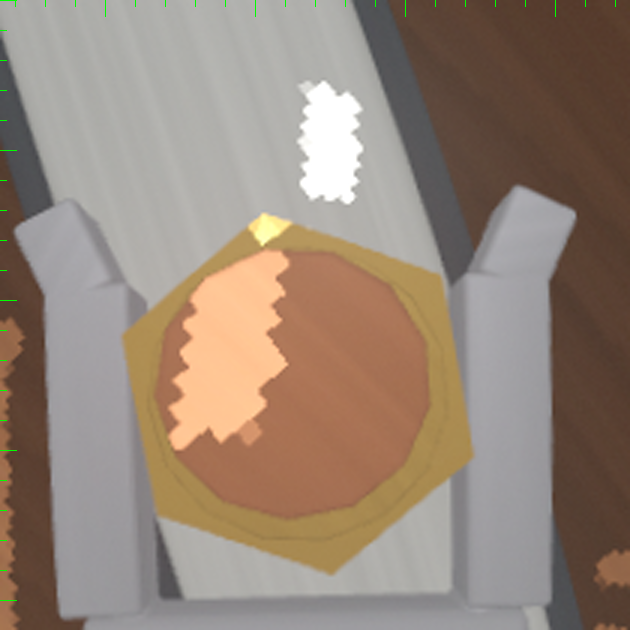

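```bash
cat >> h.py <<'E'
def nutang(tag,x0,y0,s,pts,z=.104):
    c=dict(np.load(tag+".npz"))
    P=np.array([at(c,x0+u/s,y0+v/s,z,True) for u,v in pts]); m=P.mean(0); d=P-m
    a=np.degrees(np.arctan2(d[:,1],d[:,0])); print("nut",m.round(4),np.hypot(d[:,0],d[:,1]).round(4),(a%60).round(1),(a%60).mean())
def seg(tag,x0,y0,s,p,q,z=.099):
    c=dict(np.load(tag+".npz")); a,b=[at(c,x0+u/s,y0+v/s,z,True) for u,v in (p,q)]
    d=b-a; print("seg",np.linalg.norm(d).round(4),np.degrees(np.arctan2(d[1],d[0])).round(2),(a).round(4),b.round(4))
E
python3 - <<'E'
from h import *
nutang("w13",215,0,3,[(317,215),(480,308),(478,497),(317,582),(154,495),(153,308)])
seg("w13",215,0,3,(152,605),(142,290)); seg("w13",215,0,3,(478,605),(486,290))
nutang("w14",215,0,3,[(123,335),(250,222),(442,275),(473,457),(333,573),(157,518)])
seg("w14",215,0,3,(140,612),(126,300)); seg("w14",215,0,3,(469,605),(470,280))
E
```

```text
nut [ 0.5361 -0.1947  0.104 ] [0.0243 0.0243 0.0245 0.0239 0.0245 0.0243] [19.5 19.9 18.8 19.9 19.9 19.4] 19.581012359924603
seg 0.043 80.69 [ 0.509  -0.2178  0.099 ] [ 0.5159 -0.1754  0.099 ]
seg 0.0429 79.05 [ 0.5528 -0.2258  0.099 ] [ 0.561  -0.1836  0.099 ]
nut [ 0.5356 -0.1946  0.104 ] [0.0239 0.0236 0.0246 0.0243 0.0238 0.0242] [1.9 6.6 2.6 3.2 3.8 3.3] 3.5749034082991487
seg 0.0428 53.79 [ 0.5006 -0.2045  0.099 ] [ 0.5258 -0.1699  0.099 ]
seg 0.0444 52.79 [ 0.5368 -0.2314  0.099 ] [ 0.5637 -0.196   0.099 ]
```

Request:
{"name": "send_rows", "arguments": {
  "steps": [0.01,0.0014,-0.009,0.0005,0.1,0.01,0.0025,-0.0166,0.001,0.2,0.01,0.0044,-0.024,0.001,0.3,0.01,0.007,-0.0312,0.001,0.4,0.01,0.0104,-0.0381,0.001,0.5,0.01,0.0144,-0.0446,0.001,0.6],
  "force": 60
}}

```text
time: 16.92
position: [0.4617, -0.2198, 0.0867]
tool_rot: [0.988, 0.154, -0.002, 0.001]
ft_force: [-2.3, -5.1, -1.2]
grip_width: 0.0174
```

Run:
```python
from h import *
th=.31; delta(.5353-.0765*np.cos(th),-.1948-.0765*np.sin(th),.086,th)
c=shot("wrist","w15"); crop(c,215,0,425,210,3,"pics/w15c.png")
```

```text
t16.93 p [ 0.4617 -0.2198  0.0867] th 0.309 zax [-0.004 -0.003 -1.   ] F [-2.3 -5.1 -1.2] M [-0.76  0.33  0.59] w 0.0174 q [-0.66  0.59  1.83 -0.01  0.72  0.61]
tool shift [ 0.0013 -0.0013  0.0007] turn -0.0015
```

View pics/w15c.png

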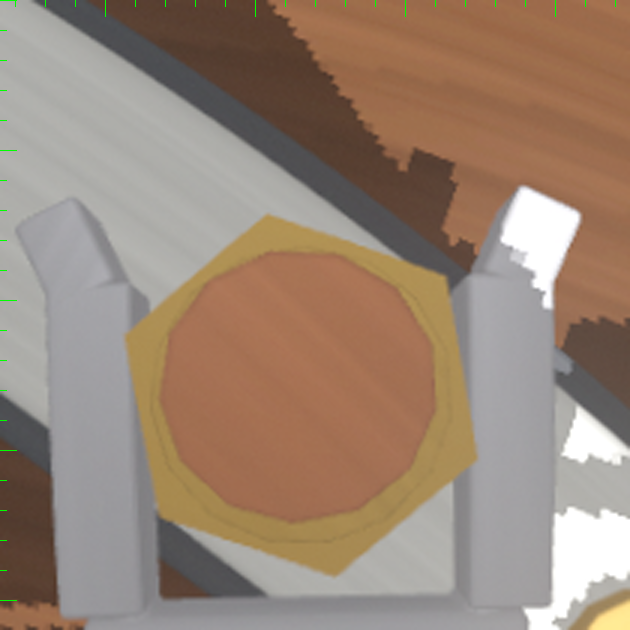

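Run:
```python
from h import *
nutang("w15",215,0,3,[(125,335),(266,214),(447,275),(477,457),(336,576),(161,518)])
seg("w15",215,0,3,(143,612),(128,295)); seg("w15",215,0,3,(469,605),(471,280))
```

```text
nut [ 0.5359 -0.1946  0.104 ] [0.0241 0.0241 0.0244 0.024  0.0241 0.0243] [28.1 28.6 28.2 28.4 28.3 28.8] 28.39813588236878
seg 0.0433 19.49 [ 0.5014 -0.1827  0.099 ] [ 0.5421 -0.1683  0.099 ]
seg 0.0442 18.21 [ 0.5158 -0.2249  0.099 ] [ 0.5579 -0.2111  0.099 ]
```

Request:
{"name": "send_rows", "arguments": {
  "steps": [0.01,0.0014,-0.009,0.0005,0.1,0.01,0.0025,-0.0166,0.0005,0.2,0.01,0.0044,-0.024,0.0005,0.3,0.01,0.007,-0.0312,0.0005,0.4,0.01,0.0104,-0.0381,0.0005,0.5,0.01,0.0104,-0.0381,0.0005,0.5]
}}

```text
time: 17.73
position: [0.4591, -0.1802, 0.0864]
tool_rot: [0.995, -0.096, -0.003, 0.002]
ft_force: [-3.6, -4.2, -0.7]
grip_width: 0.0173
```

Run:
```python
from h import *
th=-.19; delta(.5353-.0765*np.cos(th),-.1948-.0765*np.sin(th),.086,th)
c=shot("wrist","w16"); crop(c,215,0,425,210,3,"pics/w16c.png")
```

```text
t17.73 p [ 0.4591 -0.1802  0.0864] th -0.193 zax [-0.006 -0.003 -1.   ] F [-3.6 -4.2 -0.7] M [-0.66  0.62  0.05] w 0.0173 q [-0.6   0.58  1.88 -0.01  0.69  1.17]
tool shift [ 0.0011 -0.      0.0004] turn -0.0028
```

View pics/w16c.png

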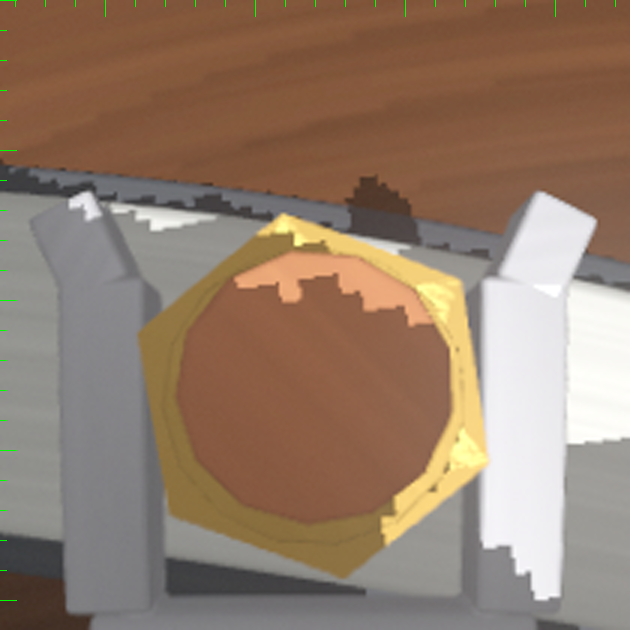

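Run:
```python
from h import *
nutang("w16",215,0,3,[(138,332),(282,212),(462,282),(488,462),(345,579),(171,516)])
seg("w16",215,0,3,(152,612),(142,290)); seg("w16",215,0,3,(478,605),(487,285))
```

```text
nut [ 0.5357 -0.1946  0.104 ] [0.0242 0.0244 0.0242 0.024  0.0242 0.0242] [58.2 58.7 57.7 58.6 58.5 58.8] 58.423988828374206
seg 0.0437 -10.1 [ 0.5114 -0.1673  0.099 ] [ 0.5545 -0.175   0.099 ]
seg 0.0435 -11.7 [ 0.5039 -0.2112  0.099 ] [ 0.5465 -0.22    0.099 ]
```

Request:
{"name": "send_rows", "arguments": {
  "steps": [0.01,0,0,0,0,0.01,0,0,0,0,0.01,0.001,0.006,0,-0.08,0.01,0.0015,0.0122,0,-0.16,0.01,0.0015,0.0122,0,-0.16,0.01,0.0015,0.0122,0,-0.16]
}}

```text
time: 18.52
position: [0.458, -0.1925, 0.0864]
tool_rot: [1.0, -0.017, -0.003, 0.001]
ft_force: [-3.3, -2.3, -0.4]
grip_width: 0.0172
```

Run:
```python
from h import *
th=-.028; delta(.5353-.0765*np.cos(th),-.1948-.0765*np.sin(th),.086,th)
c=shot("wrist","w17"); crop(c,215,0,425,210,3,"pics/w17c.png")
```

```text
t18.52 p [ 0.458  -0.1925  0.0864] th -0.033 zax [-0.007 -0.003 -1.   ] F [-3.3 -2.3 -0.4] M [-0.28  0.43  0.05] w 0.0172 q [-0.62  0.58  1.87 -0.01  0.7   0.99]
tool shift [0.0009 0.0002 0.0004] turn -0.0054
```

View pics/w17c.png

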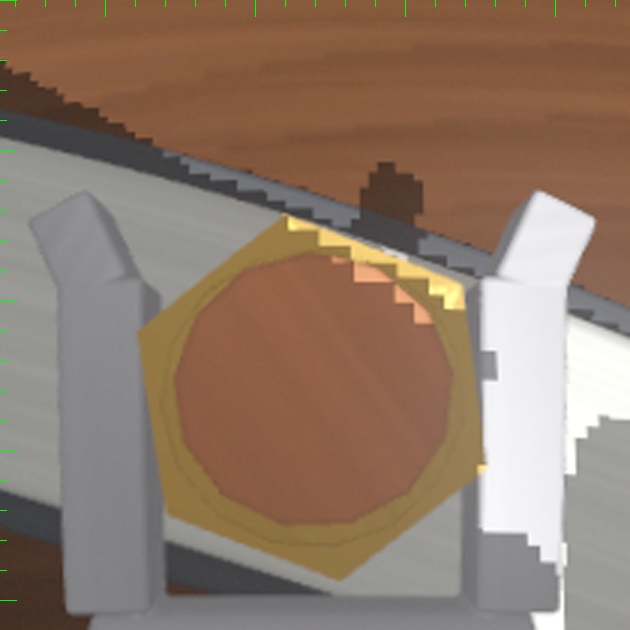

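Run:
```python
from h import *
nutang("w17",215,0,3,[(138,330),(284,214),(462,285),(484,468),(341,580),(169,516)])
seg("w17",215,0,3,(152,612),(142,290)); seg("w17",215,0,3,(478,605),(487,285))
```

```text
nut [ 0.5358 -0.1946  0.104 ] [0.0242 0.0243 0.0242 0.0238 0.0241 0.0241] [6.1 6.9 6.3 6.2 6.9 7.4] 6.612463414253075
seg 0.0437 -0.97 [ 0.5077 -0.1717  0.099 ] [ 0.5514 -0.1725  0.099 ]
seg 0.0435 -2.55 [ 0.5072 -0.2162  0.099 ] [ 0.5507 -0.2181  0.099 ]
```

Request:
{"name": "send_rows", "arguments": {
  "steps": [0.01,0.0004,-0.0054,0,0.07,0.01,0.001,-0.0103,0,0.135,0.01,0.001,-0.0103,0,0.135]
}}

```text
time: 18.95
position: [0.459, -0.1818, 0.0864]
tool_rot: [0.996, -0.084, -0.003, 0.002]
ft_force: [-3.1, -2.0, -0.6]
grip_width: 0.0172
```

Run:
```python
from h import *
th=-.168; delta(.5353-.0765*np.cos(th),-.1948-.0765*np.sin(th),.086,th)
c=shot("wrist","w18"); crop(c,215,0,425,210,3,"pics/w18c.png")
```

```text
t18.95 p [ 0.459  -0.1818  0.0864] th -0.168 zax [-0.007 -0.003 -1.   ] F [-3.1 -2.  -0.6] M [-0.16  0.46 -0.15] w 0.0172 q [-0.6   0.58  1.87 -0.01  0.69  1.15]
tool shift [0.0009 0.     0.0004] turn 0.0003
```

View pics/w18c.png

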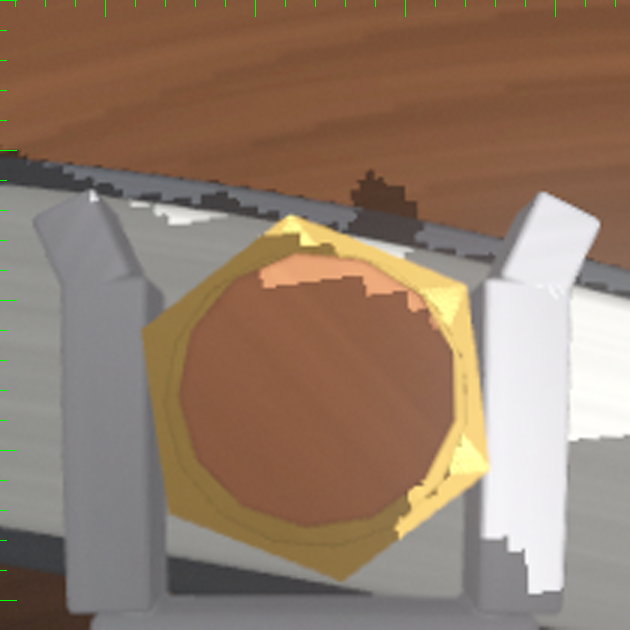

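Run:
```python
from h import *
nutang("w18",215,0,3,[(142,328),(291,214),(467,285),(488,468),(342,580),(170,515)])
seg("w18",215,0,3,(153,612),(144,290)); seg("w18",215,0,3,(479,605),(490,285))
```

```text
nut [ 0.5358 -0.1946  0.104 ] [0.0242 0.0241 0.0243 0.0239 0.0241 0.0243] [57.9 58.3 58.2 58.4 58.3 59.1] 58.37648107966097
seg 0.0437 -8.84 [ 0.511  -0.1678  0.099 ] [ 0.5542 -0.1746  0.099 ]
seg 0.0435 -10.6 [ 0.5046 -0.2118  0.099 ] [ 0.5474 -0.2198  0.099 ]
```

Request:
{"name": "send_rows", "arguments": {
  "steps": [0.01,0,0,-0.006,0,0.01,0,0,-0.012,0,0.01,0,0,-0.02,0,0.01,0,0,-0.028,0,0.01,0,0,-0.033,0,0.01,0,0,-0.033,0]
}}

```text
time: 19.75
position: [0.4608, -0.1825, 0.1202]
tool_rot: [0.996, -0.084, -0.002, 0.002]
ft_force: [4.0, -2.4, -8.4]
grip_width: 0.0178
```

Run:
```python
from h import *
st()
c=shot("wrist","w19"); crop(c,215,0,425,210,3,"pics/w19c.png"); s=shot("side","s19"); crop(s,290,90,450,230,4,"pics/s19c.png")
```

```text
t19.75 p [ 0.4608 -0.1825  0.1202] th -0.167 zax [-0.004 -0.004 -1.   ] F [ 4.  -2.4 -8.4] M [-0.36 -0.35  0.01] w 0.0178 q [-0.6   0.52  1.85 -0.01  0.78  1.14]
```

View pics/w19c.png

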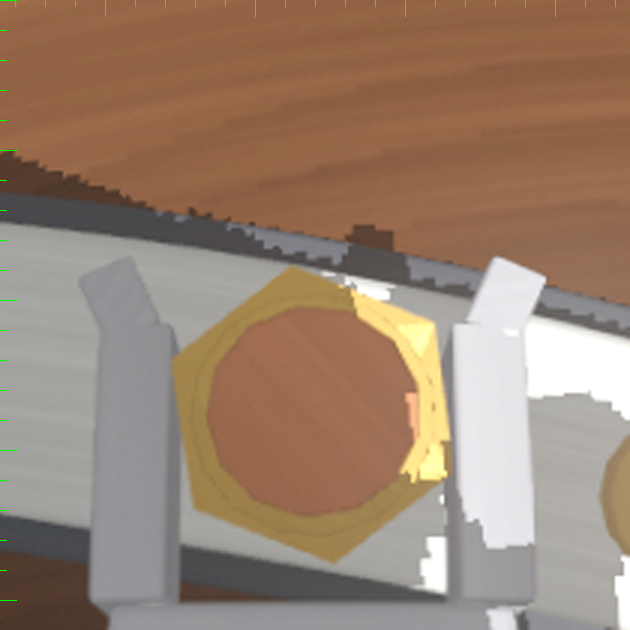

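View pics/s19c.png

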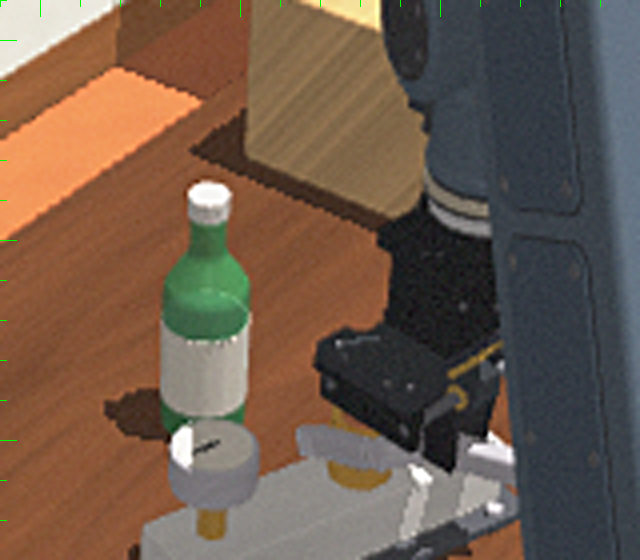

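Request:
{"name": "send_rows", "arguments": {
  "steps": [0.01,0,0,0.008,0,0.01,0,0,0.016,0,0.01,0,0,0.024,0,0.01,0,0,0.032,0,0.01,0,0,0.034,0,0.01,0,0,0.034,0]
}}

```text
time: 20.6
position: [0.4587, -0.1821, 0.0863]
tool_rot: [0.997, -0.083, -0.003, 0.002]
ft_force: [-4.3, -1.6, 4.4]
grip_width: 0.0171
```

```bash
cat >> h.py <<'E'
def depth(tag,x0,y0,s,pts):
    c=dict(np.load(tag+".npz")); E=c["extrinsics"]; ax=E[:3,2]
    for n,(x,y) in pts.items():
        u,v=x0+x/s,y0+y/s; z=c["range_z"][int(round(v)),int(round(u))]; o,d=ray(c,u,v,True); print(n,(o+d*z/(d@ax)).round(4))
E
python3 - <<'E'
from h import *
depth("w19",215,0,3,dict(Lfar=(130,350),Lnear=(135,580),Rfar=(490,350),Rnear=(490,580),bar=(312,625),nut=(195,400)))
th=-.168; delta(.5353-.0765*np.cos(th),-.1948-.0765*np.sin(th),.086,th)
c=shot("wrist","w20"); crop(c,215,0,425,210,3,"pics/w20c.png")
E
```

```text
Lfar [ 0.5511 -0.1678  0.1042]
Lnear [ 0.5157 -0.1639  0.1161]
Rfar [ 0.5416 -0.2239  0.1046]
Rnear [ 0.5067 -0.2169  0.1158]
bar [ 0.5046 -0.1891  0.1182]
nut [ 0.5411 -0.1768  0.1056]
t20.60 p [ 0.4587 -0.1821  0.0863] th -0.167 zax [-0.007 -0.003 -1.   ] F [-4.3 -1.6  4.4] M [-0.39  0.45 -0.02] w 0.0171 q [-0.6   0.58  1.87 -0.01  0.69  1.15]
tool shift [ 0.0011 -0.0002  0.0002] turn 0.0008
```

View pics/w20c.png

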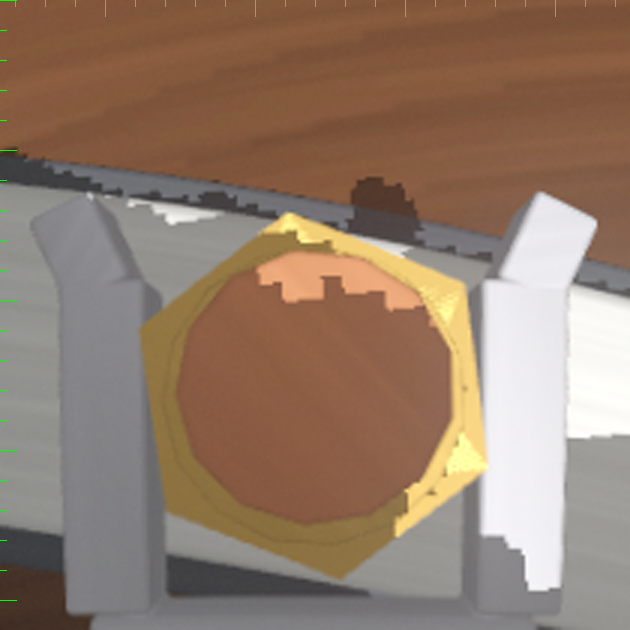

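Request:
{"name": "send_rows", "arguments": {
  "steps": [0.01,-0.004,0,0,0,0.01,-0.008,0,0,0,0.01,-0.012,0,0,0,0.01,-0.012,0,0,0]
}}

```text
time: 21.15
position: [0.4469, -0.1799, 0.0864]
tool_rot: [0.996, -0.084, -0.003, 0.002]
ft_force: [0.3, -1.7, -2.2]
grip_width: 0.0172
```

Run:
```python
from h import *
st()
c=shot("wrist","w21"); crop(c,215,0,425,210,3,"pics/w21c.png")
```

```text
t21.15 p [ 0.4469 -0.1799  0.0864] th -0.168 zax [-0.007 -0.003 -1.   ] F [ 0.3 -1.7 -2.2] M [-0.33 -0.07 -0.13] w 0.0172 q [-0.61  0.57  1.9  -0.01  0.67  1.14]
```

View pics/w21c.png

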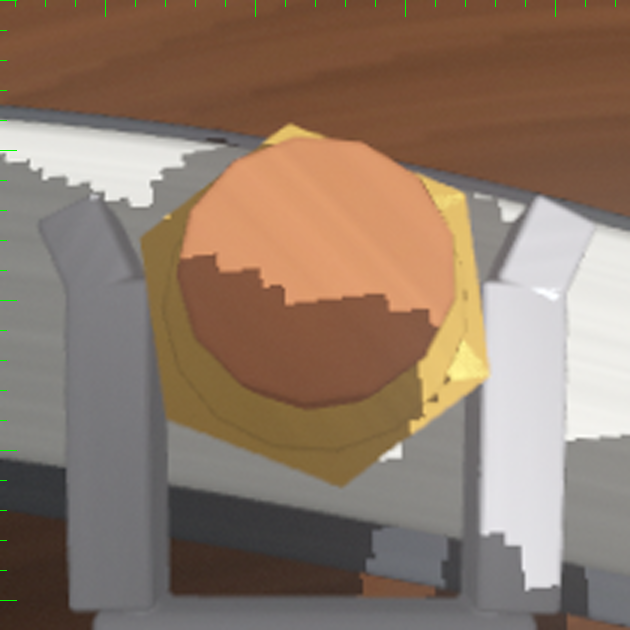

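Request:
{"name": "send_rows", "arguments": {
  "steps": [0.01,-0.008,0,0,0,0.01,-0.016,0,0,0,0.01,-0.024,0,0,0,0.01,-0.034,0,0,0,0.01,-0.046,0,-0.001,0,0.01,-0.05,0,-0.002,0]
}}

```text
time: 21.95
position: [0.3959, -0.1709, 0.0887]
tool_rot: [0.996, -0.084, -0.004, 0.001]
ft_force: [-0.1, 0.2, -3.8]
grip_width: 0.017
```

Run:
```python
from h import *
st()
c=shot("wrist","w22"); crop(c,215,0,425,210,3,"pics/w22c.png")
```

```text
t21.95 p [ 0.3959 -0.1709  0.0887] th -0.168 zax [-0.009 -0.002 -1.   ] F [-0.1  0.2 -3.8] M [0.07 0.09 0.01] w 0.0170 q [-0.66  0.53  2.02 -0.01  0.6   1.09]
```

View pics/w22c.png

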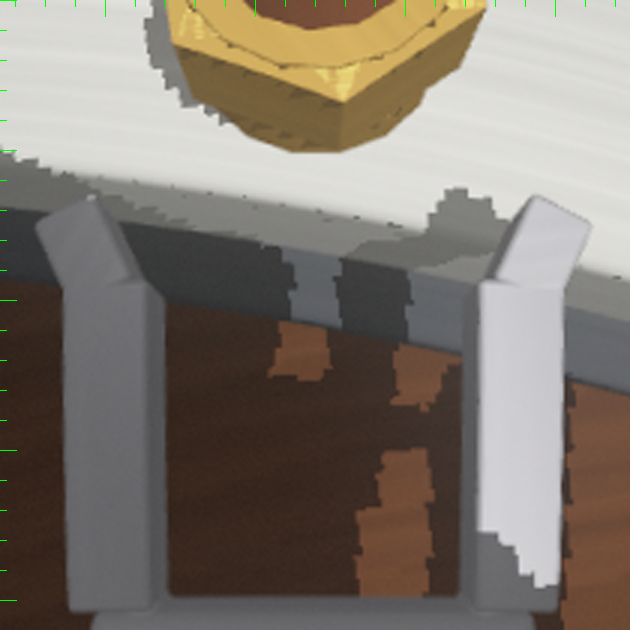

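Request:
{"name": "send_rows", "arguments": {
  "steps": [0.01,0,0,-0.04,0,0.01,0,0,-0.08,0,0.01,0,0,-0.12,0,0.01,0,0,-0.125,0,0.01,0,0,-0.125,0]
}}

```text
time: 22.62
position: [0.3967, -0.1705, 0.2134]
tool_rot: [0.996, -0.084, -0.004, 0.001]
ft_force: [0.2, 0.7, -2.4]
grip_width: 0.0177
```

Run:
```python
from h import *
delta(.5364,.2493,.21,.245)
c=shot("wrist","w23"); crop(c,215,0,425,210,3,"pics/w23c.png"); print(proj(c,(.5353,-.1948,.1),True))
```

```text
t22.62 p [ 0.3967 -0.1705  0.2134] th -0.168 zax [-0.009 -0.002 -1.   ] F [ 0.2  0.7 -2.4] M [0.03 0.06 0.02] w 0.0177 q [-0.66  0.29  1.9  -0.01  0.96  1.08]
tool shift [ 0.0676 -0.4372  0.0015] turn -0.4128
(np.float64(320.79723184554217), np.float64(52.766933009994716))
```

View pics/w23c.png

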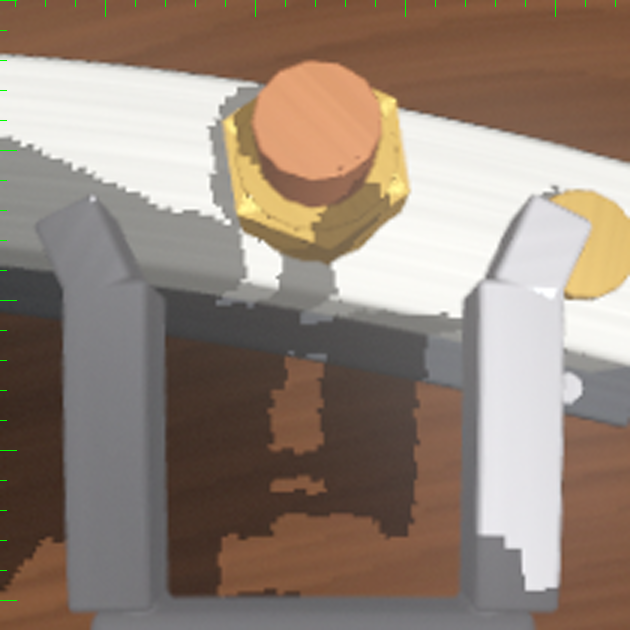

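Run:
```python
from h import *
seg("w23",215,0,3,(409,187),(397,100),.104); seg("w23",215,0,3,(239,210),(224,127),.104); seg("w23",215,0,3,(239,210),(328,240),.104)
```

```text
seg 0.0227 -2.55 [ 0.5238 -0.2151  0.104 ] [ 0.5465 -0.2161  0.104 ]
seg 0.0217 0.24 [ 0.5247 -0.174   0.104 ] [ 0.5464 -0.1739  0.104 ]
seg 0.0226 -119.42 [ 0.5247 -0.174   0.104 ] [ 0.5136 -0.1937  0.104 ]
```

Request:
{"name": "send_rows", "arguments": {
  "steps": [0.01,0.009,-0.055,0,-0.052,0.01,0.017,-0.11,0,-0.104,0.01,0.026,-0.164,0,-0.156,0.01,0.034,-0.219,0,-0.208,0.01,0.043,-0.274,0,-0.26,0.01,0.051,-0.329,0,-0.312,0.01,0.06,-0.383,0,-0.364,0.01,0.068,-0.437,0,-0.413]
}}

```text
time: 23.68
position: [0.5355, 0.2508, 0.2081]
tool_rot: [0.992, 0.123, -0.008, -0.0]
ft_force: [2.1, -0.4, -3.0]
grip_width: 0.017
```

Request:
{"name": "send_rows", "arguments": {
  "steps": [0.01,0,0,0,0,0.01,0,0,0,0]
}}

```text
time: 23.92
position: [0.5336, 0.2503, 0.2054]
tool_rot: [0.992, 0.124, -0.011, 0.001]
ft_force: [-0.5, -0.9, -2.7]
grip_width: 0.0175
```

Run:
```python
from h import *
delta(.5364,.2493,.009,.245)
```

```text
t23.93 p [0.5336 0.2503 0.2054] th 0.248 zax [-0.021 -0.004 -1.   ] F [-0.5 -0.9 -2.7] M [-0.01  0.03 -0.01] w 0.0175 q [0.25 0.51 1.53 0.   1.13 1.57]
tool shift [0.0067 0.002  0.1963] turn 0.0027
```

Request:
{"name": "send_rows", "arguments": {
  "steps": [0.01,0.004,0.001,0.045,0,0.01,0.006,0.002,0.09,0,0.01,0.006,0.002,0.135,0,0.01,0.006,0.002,0.17,0,0.01,0.006,0.002,0.185,0,0.01,0.006,0.002,0.19,0,0.01,0.006,0.002,0.192,0]
}}

```text
time: 24.8
position: [0.5368, 0.249, 0.0141]
tool_rot: [0.992, 0.123, -0.01, 0.0]
ft_force: [-0.3, 0.4, -2.6]
grip_width: 0.0172
```

Run:
```python
from h import *
delta(.5364,.2493,.009,.245); c=shot("wrist","w24")
depth("w24",0,0,1,dict(Lfar=(243,110),Lnear=(243,190),Rfar=(390,110),Rnear=(390,190),bar=(319,215)))
```

```text
t24.80 p [0.5368 0.249  0.0141] th 0.247 zax [-0.019 -0.003 -1.   ] F [-0.3  0.4 -2.6] M [-0.01  0.01  0.  ] w 0.0172 q [0.24 0.79 1.64 0.   0.74 1.57]
tool shift [-0.0002 -0.0004  0.0052] turn 0.0021
Lfar [0.6146 0.3007 0.0233]
Lnear [0.5825 0.2929 0.0253]
Rfar [0.6291 0.2429 0.0233]
Rnear [0.5973 0.2344 0.0251]
bar [0.5797 0.26   0.0246]
```

View pics/w24.png

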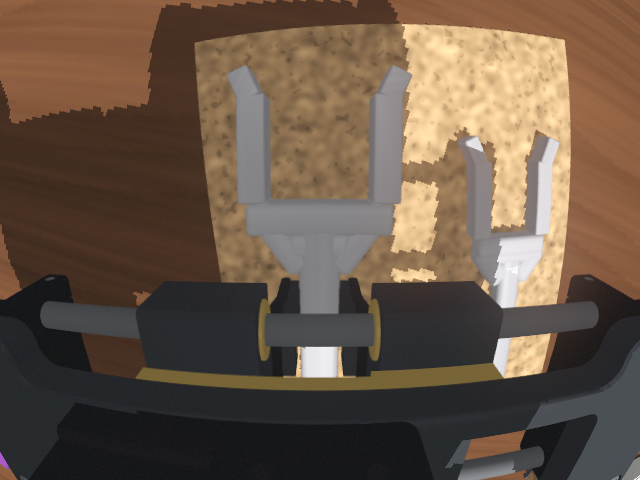

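Request:
{"name": "send_rows", "arguments": {
  "steps": [0.01,0,0,0.002,0,0.01,0,0,0.003,0,0.01,0,0,0.003,0,0.035,0,0,0.003,0,0.05,0,0,0.003,0,0.05,0,0,0.003,0,0.05,0,0,-0.02,0,0.05,0,0,-0.06,0]
}}

```text
time: 25.85
position: [0.5365, 0.2489, 0.0734]
tool_rot: [0.992, 0.123, -0.012, 0.001]
ft_force: [-0.3, 0.0, 0.4]
grip_width: 0.0491
```

Request:
{"name": "send_rows", "arguments": {
  "steps": [0.05,0,0,-0.05,0,0.05,-0.03,0,-0.1,0,0.05,-0.07,0,-0.15,0,0.05,-0.07,0,-0.15,0,0.05,-0.07,0,-0.15,0]
}}

```text
time: 26.48
position: [0.4723, 0.2325, 0.225]
tool_rot: [0.992, 0.123, -0.011, 0.001]
ft_force: [-0.7, -0.4, -0.3]
grip_width: 0.0502
```

Run:
```python
from h import *
st(); c=shot("wrist","w25"); t=shot("top","t25"); s=shot("side","s25"); crop(t,200,140,440,300,3,"pics/t25c.png")
```

```text
t26.48 p [0.4723 0.2325 0.225 ] th 0.247 zax [-0.022 -0.004 -1.   ] F [-0.7 -0.4 -0.3] M [ 0.02 -0.03  0.02] w 0.0502 q [0.24 0.4  1.66 0.   1.1  1.57]
```

View pics/w25.png

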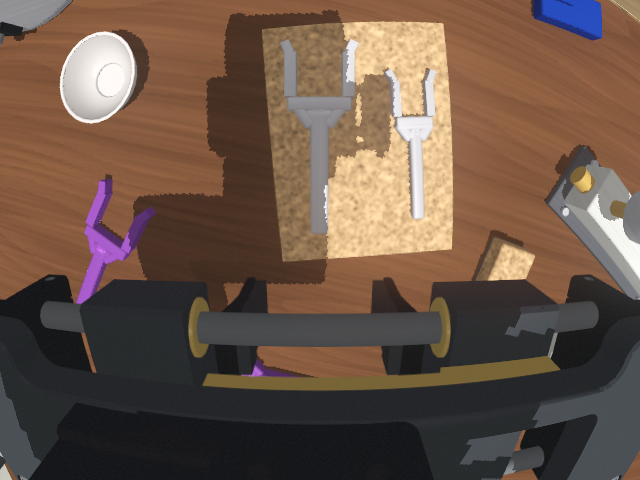

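View pics/s25.png

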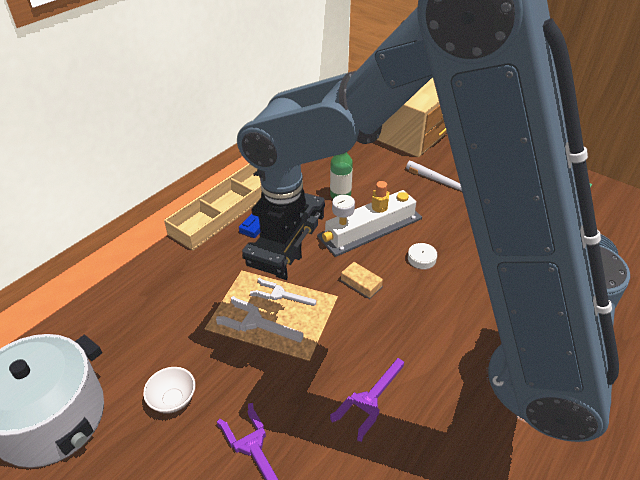

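View pics/t25c.png

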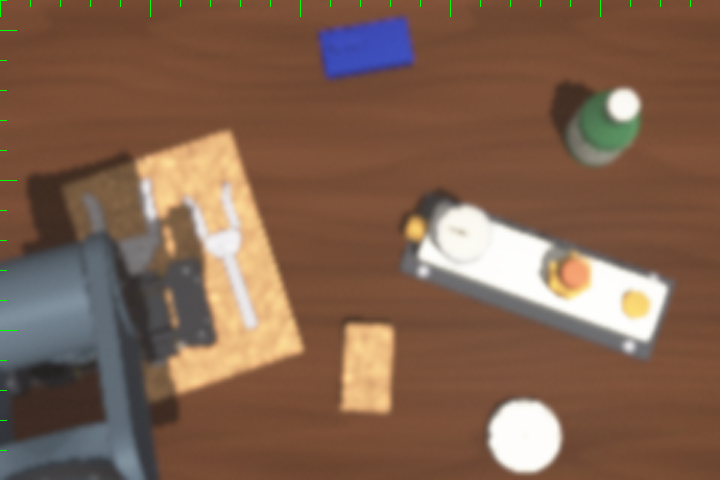

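Run:
```python
from h import *
depth("w25",0,0,1,dict(Lfar=(290,70),bar=(319,105),handle=(318,150),tail=(318,225),mat=(350,200)))
delta(.476,-.2155,.225,.247)
```

```text
Lfar [0.6028 0.2948 0.0223]
bar [0.5755 0.2592 0.0226]
handle [0.5326 0.2493 0.0223]
tail [0.4597 0.2308 0.0216]
mat [0.4898 0.2041 0.0037]
t26.62 p [0.4722 0.2323 0.2234] th 0.247 zax [-0.026 -0.005 -1.   ] F [-0.  -0.9 -0.4] M [-0.02 -0.02  0.03] w 0.0499 q [0.24 0.4  1.66 0.   1.1  1.57]
tool shift [-0.1058  0.4352  0.0006] turn -0.0
```

Request:
{"name": "send_rows", "arguments": {
  "steps": [0.05,-0.013,0.054,0,0,0.05,-0.026,0.108,0,0,0.05,-0.039,0.163,0,0,0.05,-0.052,0.217,0,0,0.05,-0.065,0.271,0,0,0.05,-0.078,0.326,0,0,0.05,-0.091,0.38,0,0,0.05,-0.105,0.434,0,0]
}}

```text
time: 27.62
position: [0.4764, -0.2162, 0.2239]
tool_rot: [0.992, 0.123, -0.014, -0.0]
ft_force: [0.4, -0.3, -1.0]
grip_width: 0.0499
```

Request:
{"name": "send_rows", "arguments": {
  "steps": [0.05,0,0,0,0,0.05,0,0,0,0]
}}

```text
time: 27.88
position: [0.4758, -0.2159, 0.2222]
tool_rot: [0.992, 0.122, -0.015, -0.002]
ft_force: [0.0, -0.2, -0.3]
grip_width: 0.0497
```

Run:
```python
from h import *
st(); c=shot("wrist","w26"); u,v=map(int,proj(c,(.5353,-.1948,.12),True)); print(u-50,v-45); crop(c,u-50,v-45,u+50,v+45,8,"pics/w26c.png")
t=shot("top","t26"); crop(t,210,170,310,280,5,"pics/t26c.png")
```

```text
t27.88 p [ 0.4758 -0.2159  0.2222] th 0.245 zax [-0.031 -0.001 -1.   ] F [ 0.  -0.2 -0.3] M [ 0.03 -0.01 -0.02] w 0.0497 q [-0.63  0.4   1.67 -0.02  1.1   0.71]
261 109
```

View pics/w26c.png

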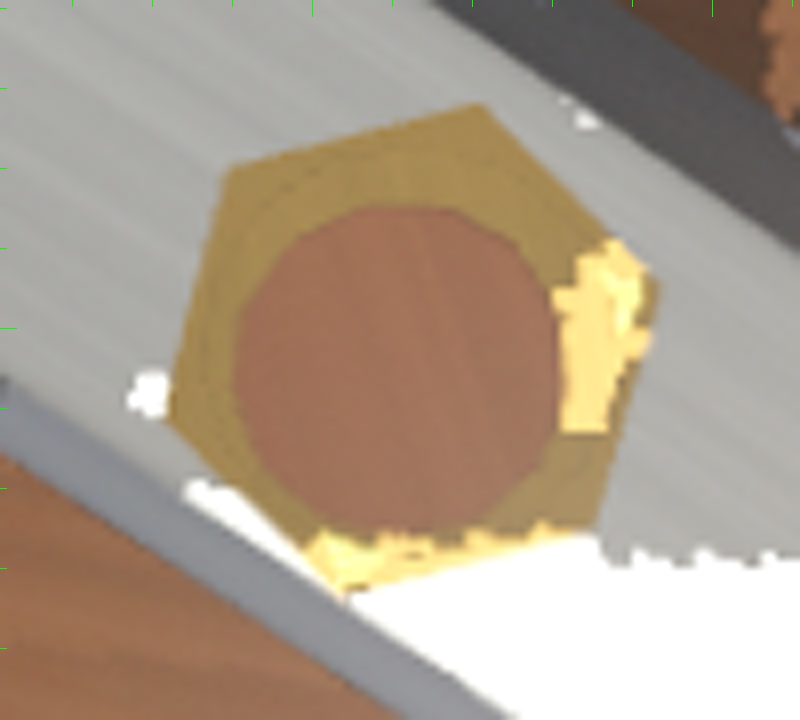

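View pics/t26c.png

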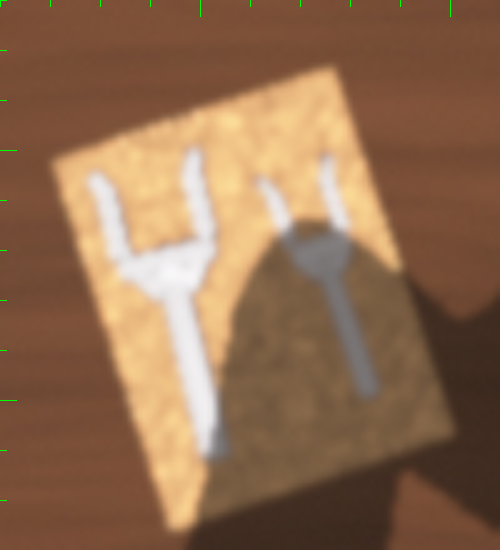

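Run:
```python
from h import *
nutang("w26",261,109,8,[(480,103),(658,285),(597,530),(345,597),(168,415),(228,168)])
```

```text
nut [ 0.5357 -0.195   0.104 ] [0.0239 0.0236 0.0242 0.0243 0.0236 0.0242] [58.9 59.2 59.6 58.8 58.8 58.9] 59.01835276828234
```

Run:
```python
from rig import hand_in
print(hand_in())
```

```text
the job is handed in; nothing more can be done
None
```

The nut is finger-tight plus about a quarter turn, and the larger wrench is back flat on the cork mat. I handed the job in at 27.9 s of the 72 s; no verdict came back.

**Finger-tight:** I gripped the nut by its flats and turned it clockwise until the torque jumped from about 0.2 to 0.95 N m. I sent one turn too many before reading that jump, so the fingers carried the nut about 0.12 to 0.25 rad past the stop. Judging by the torque and the tool angle, that stays under the 0.25 rad limit, but I could not read it directly.

**Quarter turn:** The wrench turned the nut a further 81° by the camera. With the hand overshoot, that makes about 1.52 to 1.65 rad past finger-tight, and I held it there for more than 0.2 s. The exact finger-tight point is only known to about ±0.07 rad.

**Problems on the way:**
- The wrench sat about 9° askew on the nut under load, more than the 6° of play stated.
- Backing the wrench off to free it turned the nut back about 8°. I turned it forward again to the same angle.
- Lifting the wrench straight up only tilted it, because the jaw held on the nut. Pulling it out along the handle worked and did not turn the nut.

**Last checks:**
- **Nut:** the final angle is within 0.6° of where tightening ended.
- **Wrench:** its top surface is at 21.6 to 22.6 mm along its length, so it lies flat, and its handle middle is over the mat.
- **Other items:** none that I could see in the last pictures had visibly moved. I did not measure them, and the mandrel was not in the last close crops.
- **Gripper:** it was open and clear of everything.

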